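Load a counting slide under the stage clip of a slide imager

TASK

Load the white counting slide on the imager's stage: hold the spring clip's red heel down with one fingertip so that its toe rises, and with the other fingertip push the slide in beneath the toe, keeping the heel down until the slide is fully home and square against the ledge, with its ends between the two white lines. Then let the heel up so that the toe clamps the slide, and move clear. Only push the slide, never lift or tip it, and leave the other things where they stand.

Things in the scene. Friction and masses are not known exactly. Their poses are not given: they have to be found in the camera images.
- imager: Slide imager (small inverted digital microscope), fixed: white box 236 x 236 mm, flat dark stage plate 212 x 212 mm on top. Origin: centre of its underside; the stage surface is 100 mm above it. x points from the front panel (operator's side) to the clip's side, y left, z up. Positions given below as x, y are in this frame; heights are above the stage. Save the lamp, nothing fixed on it is higher than 19 mm.
- window (a point): Centre of the lens window in the stage surface, x = 0, y = 0. The seated slide's origin lies here, its long edges along the imager's y, its ends between two thin white lines at y = +-46.5 mm (9 mm to spare at each end).
- ledge (a point): Foot of the ledge's near face, on the stage at x = 15, y = 0. The ledge is an aluminium bar 74 mm long (along y), 5 mm high, 4 mm thick; the slide's far long edge ends flush against it. The clip reaches over it towards -x.
- clip (a joint): Angle of the spring clip, rad: 0 free (toe down, heel up), 0.45 heel fully down on its stop. It rocks on a pin along y at x = 23 mm, height 8 mm, in a bracket 24 mm wide, x = 19 to 27 mm, 12 mm high. Full press takes about 5 N at mid pad, 9 N at its near end. Above 0.29 the toe clears a slide; pushing a slide against the toe does not raise it. Clamped on a slide it reads about 0.27, with 4 N.
- heel (a point): Middle of the upper face of the clip's red heel pad, 29 mm long (along x), 24 mm wide. Free: x = 45 mm, height 12 mm, the pad rising away from the toe by 0.45 rad. Fully pressed: x = 45 mm, the pad level at height 2 mm (low enough for the twin fingertip to push the slide's edge) and reaching from x = 30 to 59 mm; smooth nylon, a fingertip glides along it.
- toe (a point): Underside of the clip's toe, 12 mm wide along y. Free: x = 5 mm, height 1 mm, its near side at x = 3 mm, barring the slide's way. Fully pressed: x = 4 mm, height 9.3 mm, its near side at x = 2.5 mm.
- slide: Counting slide: white plate 30 mm (its x) by 75 mm (its y), 6 mm thick, about 40 g, with two gridded windows, loose on the stage in front of the clip. Origin: centre of its underside; its far long edge is 15 mm towards +x. Starts 28 to 55 mm short of its seated place, up to 18 mm to either side, turned up to 0.2 rad.
- dropper: Amber dropper bottle, 28 mm across, 75 mm tall, on the counter beside the imager. Origin: centre of its underside. Leave it.
- jar: Clear specimen jar with a yellow cap, 52 mm across, 62 mm tall, on the counter beside the imager. Origin: centre of its underside. Leave it.
- coverbox: Small box of cover glasses, 30 x 30 x 20 mm, grey with a green lid, on the far right corner of the stage. Origin: centre of its underside. Leave it.
- slidebox: Blue slide box with a white lid, 87 x 102 x 34 mm, on the counter left of the imager. Origin: centre of its underside. Leave it.
- lamp (a point): Top of the lamp post at the far left corner of the stage: x = 95, y = 95 mm, height 78 mm. Its arm is parked outwards to y = 245 mm. An obstacle; leave it.
Not all that is in view belongs to the job. What is meant by the slide is not brown or purple, and is the larger of those in its own colour.

How it is judged:
By the outcome, as a careful person would: the job done as asked, in the order asked, and still so for the second after the job is handed in, with the robot touching nothing.
It also fails if it takes over 67 s, if anything falls off the work surface, if the arm or the gripper's body presses on something with over 40 N, if the wrist force passes 120 N, or if a joint passes its speed limit or range.

ROBOT

A 6-joint arm with a two-finger parallel gripper is mounted at the origin on the work surface. World frame = base frame: x ahead of the robot, y to its left, z up, the work surface at z = 0. Lengths are in m, angles in degrees, forces in N, time in s.
With the tool pointing down it reaches from about 0.3 to 0.95 m from the base axis. Payload 3.1 kg.
Tool frame: the origin (TCP) lies midway between the tips of the shut fingers; the grasp point (between the pads) lies 19 mm behind it; x points along the fingers, z is the direction in which the jaws open and shut, and the axes are right-handed (so a half turn about x gives the same grasp; the last joint's range is limited). The gripper opens to 85 mm and grips with 20 to 120 N. Pads are 22 mm wide; open, the fingers measure 114 mm over their backs; the gripper's body (76 mm by 85 mm) begins 54 mm behind the grasp point. The pads swing forward as they close: fully open they stand 13 mm farther back than shut.
Start: joints at [71.923, 17.653, 93.61, -0, 68.738, -3.994], TCP at [0.152, 0.606, 0.231] pointing down, gripper open.
Joint ranges: [-175.34, 175.34], [-45.06, 112.39], [2.9, 150.54], [-68.45, 248.45], [3.09, 151.38], [-168.51, 168.51]. Speed limits (degrees/s): [159.86, 159.86, 180, 180, 180, 180].

INTERFACE

Orientations are given as a 3x3 rotation matrix whose columns are the frame's x, y, z axes.
In Python, from rig import monitor, cams, robot gives the robot as it stands.
- The arm moves only by the tool play_rows, never from a script. Its argument "targets" is text: rows parted by semicolons, each of 5 numbers parted by spaces: the shift along the tool's x, y, z in m, then the turn about the tool's x in degrees, then the gripper's target within -1 to 1 (fully open at 1, half-way at 0, shut at -1). In form: tx ty tz turn hand; .... A call has 1 to 12 rows; each row shifts and turns the commanded pose from where the row before left it, along the tool's axes as they then stand; what a row does not reach is not made up. A row lasts 1/10 s, in which the tool goes at most 50 mm and 8.59 degrees, less where a joint would pass 70% of its speed; a pose out of reach is approached as far as the arm can. A call is refused whole if a number of a shift passes 0.05 or a number of a turn 8.59, either way. A call with a gripper value outside its range is refused whole. The fingers move at their own pace and stop on an object; the grip force is fixed at half the most. Time passes only in rows, so rows that do not move let the fingers close. It gives the time, the measured TCP pose, the force and the opening at its end, in the units of the state.
- monitor.get_obs(): the state, without advancing time (a new reading comes with each control period).
- cams.get_image(name): name is "scene" or "top" or "wrist"; returns (picture, depth): 400x640x3 uint8, blue, green, red; 400x640 float32, m along the optical axis (not along the pixel's ray), 0 where there is no reading.
- cams.camera_info(name): a dict with "camera_matrix" (3x3 intrinsics, pixels), "k1" (the pictures are not rectified: a ray, as slopes to the right and down, at radius r is drawn at 1 + k1 r^2 times it, then the intrinsics apply), "world_to_cam" (4x4, takes a point from world to camera coordinates); the wrist camera has in their place "mount" (4x4, takes a point from camera to tool coordinates, whose origin is the TCP and whose axes are the tool frame's). Camera axes: x right, y down, z forward; pixel columns grow to the right and rows downward; lengths in m; the calibration is good to about 2 mm. A picture is of the moment at which its call begins: read the wrist's pose just before it. camera_info takes no time and is no camera call.
- robot.job_done(): hands the job in, once; it reports no verdict.
The state is a dict: "time": time; "qpos": joint angles; "dq": joint speeds; "joint_torque": joint torques, N m; "eef_pos": TCP position; "ee_rot": TCP orientation; "force": force on the tool from outside, world axes, zero at the start; "wrist_torque": the same for the moment, N m; "opening": finger opening in m.
Only numpy, scipy, OpenCV 4.12 (cv2) and the standard library are available. Lean on these libraries where they do the work, as an engineer would, in place of code of your own. Each camera call takes 0.05 s, during which the arm holds its last target.

## Working session

There is one attempt and no reset: what is moved stays moved. The work goes in short steps, Python scripts to look and compute and a tool call to move; the robot and the scene stay as the last step left them, time stands still between calls to the robot, and variables do not carry over. Pictures are saved under pics/ and viewed, and the job is handed in when it is done.

Besides the shell and the picture viewer there is one more tool, called after ">>>" as name(argument=value, ...), one argument or row to a line, values as JSON. play_rows: Moves the arm, as the interface text tells. Its arguments: {"type":"object","properties":{"targets":{"type":"string"}},"required":["targets"]}

```bash
ls; mkdir -p pics
python3 - <<'E'
from rig import monitor, cams, robot
import cv2
o=monitor.get_obs()
for k in o: print(k,o[k])
for n in ["scene","top","wrist"]:
    im,d=cams.get_image(n); cv2.imwrite(f"pics/{n}0.png",im)
    import numpy as np; np.save(f"pics/{n}0.npy",d)
    print(n,cams.camera_info(n))
E
```

```text
pics
time 0.0
qpos [ 7.19224264e+01  1.77051632e+01  9.36894923e+01 -1.88397363e-03
  6.87401701e+01 -3.99403780e+00]
dq [ 0.03078884  0.00784796 -0.0871955   0.12981205  0.0178333  -0.0938453 ]
joint_torque [-1.47232113e-04 -4.15265429e+01 -2.76662135e+01 -1.22064657e-04
  1.04264528e-02  4.86305865e-06]
eef_pos [0.15186608 0.60540507 0.23004019]
ee_rot [[-7.01060794e-04 -9.69944842e-01  2.43323881e-01]
 [-2.24649865e-03  2.43324855e-01  9.69942250e-01]
 [-9.99997231e-01  1.33361713e-04 -2.34956530e-03]]
force [-0.30179372 -0.69392715 -0.19615056]
wrist_torque [ 0.04083559  0.00315269 -0.01485494]
opening 0.0852120504240261
scene {'camera_matrix': array([[439.54435592,   0.        , 315.38046953],
       [  0.        , 439.54435592, 201.73669929],
       [  0.        ,   0.        ,   1.        ]]), 'k1': -0.12155777948092614, 'world_to_cam': array([[-0.42793047,  0.903625  , -0.01836782,  0.1734182 ],
       [ 0.48845696,  0.21412436, -0.84590813, -0.15574023],
       [-0.76045073, -0.37096176, -0.53301226,  1.40687542],
       [ 0.        ,  0.        ,  0.        ,  1.        ]])
[... 327 characters left out ...]
283,  0.56065772],
       [ 0.12060467,  0.01887607, -0.99252114,  1.07069135],
       [ 0.        ,  0.        ,  0.        ,  1.        ]])}
wrist {'camera_matrix': array([[335.99541166,   0.        , 316.72100525],
       [  0.        , 335.99541166, 204.55529256],
       [  0.        ,   0.        ,   1.        ]]), 'k1': 0.016809555324713996, 'mount': array([[ 4.84962533e-04, -2.73427345e-01,  9.61892536e-01,
        -1.41074236e-01],
       [ 7.46605672e-04, -9.61892282e-01, -2.73427650e-01,
         6.86730682e-02],
       [ 9.99999604e-01,  8.50756589e-04, -2.62339311e-04,
        -9.93567204e-05],
       [ 0.00000000e+00,  0.00000000e+00,  0.00000000e+00,
         1.00000000e+00]])}
```

View pics/scene0.png

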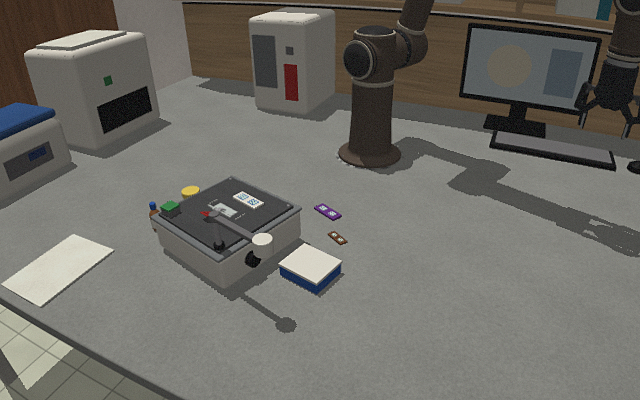

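View pics/top0.png

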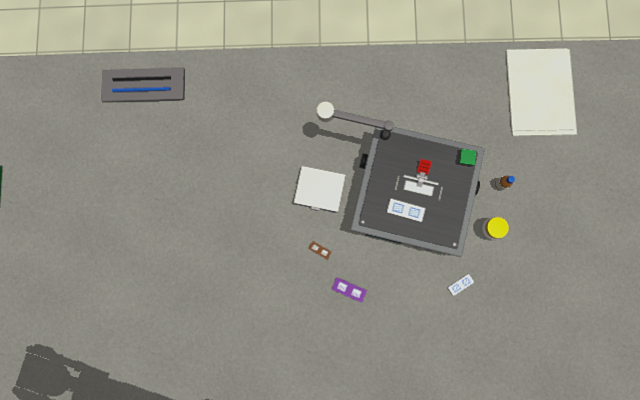

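View pics/wrist0.png

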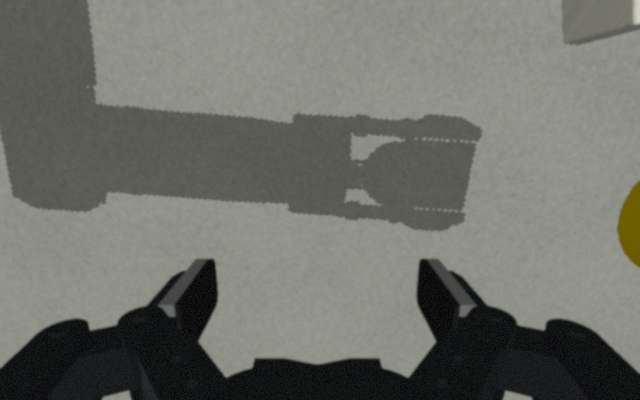

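Candidates for the slide, by pixel in the top view:
- White plate on the stage at (406,210).
- Smaller white plate on the counter at (461,285).
- Purple plate at (349,289).
- Brown plate at (320,250).

The description rules out brown and purple and asks for the larger of its colour, so it is the one on the stage. I'll check that in a close crop.

```bash
cat > h.py <<'E'
import numpy as np, cv2
from rig import monitor, cams
def undist(ci,uv):
    K=ci["camera_matrix"]; D=np.array([ci["k1"],0,0,0,0.])
    return cv2.undistortPoints(np.asarray(uv,float).reshape(-1,1,2),K,D).reshape(-1,2)
def c2w(ci,obs=None):
    if "world_to_cam" in ci: return np.linalg.inv(ci["world_to_cam"])
    T=np.eye(4); T[:3,:3]=obs["ee_rot"]; T[:3,3]=obs["eef_pos"]
    return T@ci["mount"]
def rays(ci,uv,obs=None):
    T=c2w(ci,obs); n=undist(ci,uv)
    d=np.c_[n,np.ones(len(n))]@T[:3,:3].T
    return T[:3,3],d
def onplane(ci,uv,z,obs=None):
    o,d=rays(ci,uv,obs); t=(z-o[2])/d[:,2]
    return o+d*t[:,None]
def project(ci,P,obs=None):
    T=np.linalg.inv(c2w(ci,obs)); P=np.atleast_2d(P)
    D=np.array([ci["k1"],0,0,0,0.])
    r,_=cv2.Rodrigues(T[:3,:3])
    return cv2.projectPoints(P.astype(float),r,T[:3,3],ci["camera_matrix"],D)[0].reshape(-1,2)
def tri(o1,d1,o2,d2):
    A=np.c_[d1,-d2]; t=np.linalg.lstsq(A,o2-o1,rcond=None)[0]
    p,q=o1+d1*t[0],o2+d2*t[1]; return (p+q)/2,np.linalg.norm(p-q)
E
python3 - <<'E'
import cv2
im=cv2.imread("pics/top0.png"); c=im[115:300,290:530]; cv2.imwrite("pics/topcrop.png",cv2.resize(c,None,fx=3.2,fy=3.2,interpolation=cv2.INTER_CUBIC))
im=cv2.imread("pics/scene0.png"); c=im[165:300,140:350]; cv2.imwrite("pics/scenecrop.png",cv2.resize(c,None,fx=3.7,fy=3.7,interpolation=cv2.INTER_CUBIC))
from h import *
d=np.load("pics/top0.npy"); ci=cams.camera_info("top")
for uv in [(380,200),(455,200),(420,225),(400,150),(406,210),(300,300)]:
    n=undist(ci,[uv])[0]; z=d[uv[1],uv[0]]; p=c2w(ci)@np.r_[n*z,z,1]; print(uv,p[:3].round(4))
E
```

```text
(380, 200) [ 0.5565 -0.0528  0.1016]
(455, 200) [ 0.5531 -0.2101  0.103 ]
(420, 225) [ 0.502  -0.1346  0.1026]
(400, 150) [ 0.6631 -0.0987  0.1019]
(406, 210) [ 0.5333 -0.1054  0.1105]
(300, 300) [0.3441 0.1257 0.0018]
```

View pics/topcrop.png

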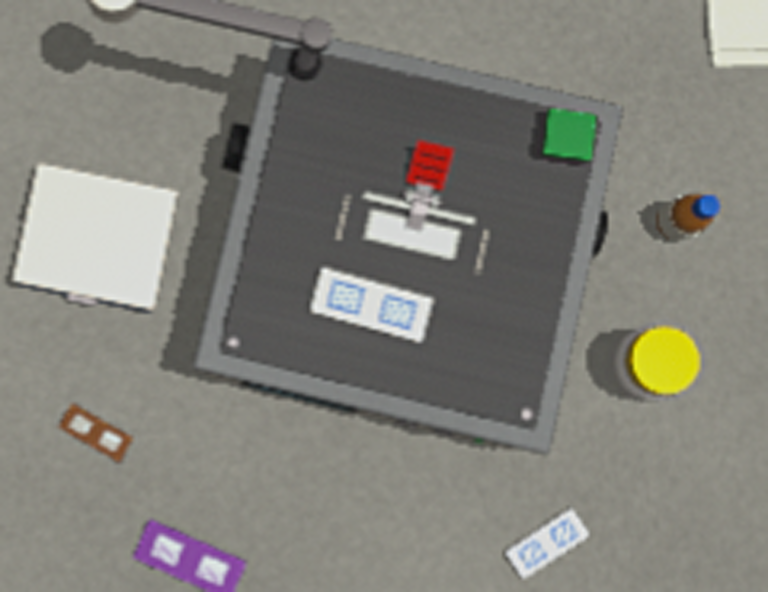

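View pics/scenecrop.png

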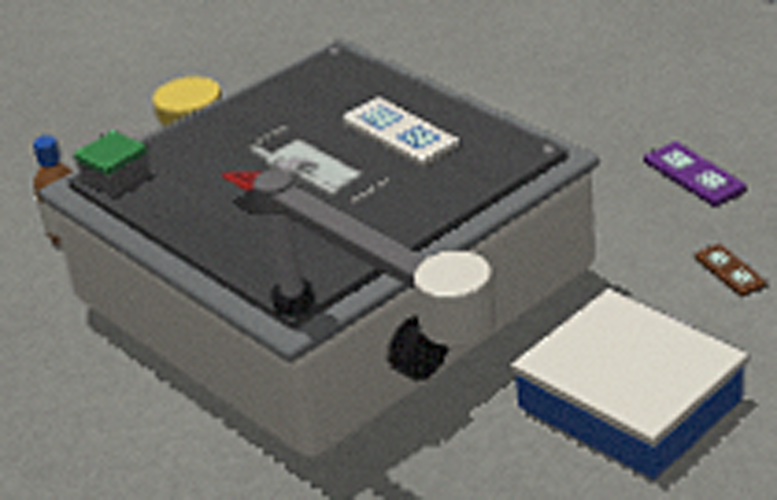

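The crop shows a white plate with two blue gridded windows at crop (372,305), on the stage in front of the clip. It is larger than the white one at crop (547,543), so it is the slide. Next I'll measure from the top view.

```bash
cat > m1.py <<'E'
from h import *
im=cv2.imread("pics/top0.png"); ci=cams.camera_info("top")
hsv=cv2.cvtColor(im,cv2.COLOR_BGR2HSV); g=cv2.cvtColor(im,cv2.COLOR_BGR2GRAY)
# imager stage: dark plate
roi=np.zeros(g.shape,np.uint8); roi[120:265,345:492]=1
dark=((g<75)&(roi>0)).astype(np.uint8)*255
dark=cv2.morphologyEx(dark,cv2.MORPH_OPEN,np.ones((3,3)))
cs,_=cv2.findContours(dark,cv2.RETR_EXTERNAL,cv2.CHAIN_APPROX_NONE)
c=max(cs,key=cv2.contourArea); h=cv2.convexHull(c)
P=onplane(ci,h.reshape(-1,2),0.1)
r=cv2.minAreaRect((P[:,:2]*1000).astype(np.float32)); print("stage rect mm",r)
# slide
w=((g>130)&(hsv[...,1]<110)).astype(np.uint8)*255
roi=np.zeros(g.shape,np.uint8); roi[192:228,380:432]=255; w&=roi
cs,_=cv2.findContours(w,cv2.RETR_EXTERNAL,cv2.CHAIN_APPROX_NONE)
for c in sorted(cs,key=cv2.contourArea)[-2:]:
    P=onplane(ci,c.reshape(-1,2),0.106); r=cv2.minAreaRect((P[:,:2]*1000).astype(np.float32)); print("slide?",r,cv2.boundingRect(c))
red=((hsv[...,1]>150)&((hsv[...,0]<8)|(hsv[...,0]>172))&(hsv[...,2]>80)).astype(np.uint8)*255
red[:140]=0;red[190:]=0;
ys,xs=np.nonzero(red); print("red",xs.mean(),ys.mean(),onplane(ci,[[xs.mean(),ys.mean()]],0.112)*1000)
E
python3 m1.py
```

```text
stage rect mm ((627.6400756835938, -145.50042724609375), (27.63205909729004, 26.25619125366211), 87.6986083984375)
slide? ((567.853271484375, -144.11338806152344), (31.462905883789062, 6.361732482910156), 88.84809112548828) (416, 192, 16, 4)
slide? ((534.34375, -105.56654357910156), (76.57913208007812, 30.939189910888672), 73.0079116821289) (387, 198, 39, 24)
red 423.87012987012986 165.98701298701297 [[ 625.39739249 -146.16808186  112.        ]]
```

Run:
```python
from h import *
ci=cams.camera_info("top")
q=np.array([(275,42),(622,105),(548,450),(198,368)])/3.2+[290,115]
P=onplane(ci,q,0.097)*1000; print(P.round(1)); print(P.mean(0)); 
d=[P[i]-P[(i+1)%4] for i in range(4)]; print([np.linalg.norm(x) for x in d],[np.degrees(np.arctan2(x[1],x[0])) for x in d])
```

```text
[[ 713.5  -49.3   97. ]
 [ 665.2 -280.1   97. ]
 [ 436.7 -219.    97. ]
 [ 494.6    7.8   97. ]]
[ 577.49984568 -135.13537605   97.        ]
[np.float64(235.7079325864586), np.float64(236.49682803487113), np.float64(234.0677663471811), np.float64(226.21808258797594)] [np.float64(78.18364529888177), np.float64(-14.96548979548023), np.float64(-104.3128446256326), np.float64(165.36362362912718)]
```

>>> play_rows(
  targets="0 -0.047 -0.0044 4.5 1;0 -0.047 -0.0044 4.5 1;0 -0.047 -0.0044 4.5 1;0 -0.047 -0.0044 4.5 1;0 -0.047 -0.0044 4.5 1;0 -0.047 -0.0044 4.5 1;0 -0.047 -0.0044 4.5 1;0 -0.047 -0.0044 4.5 1;0 -0.047 -0.0044 4.5 1;0 -0.047 -0.0044 4.5 1;0 -0.047 -0.0044 4.5 1;0 -0.047 -0.0044 4.5 1",
)

```text
time: 1.35
eef_pos: [0.5443, 0.224, 0.231]
ee_rot: [[0.0, -0.37, 0.929], [-0.0, 0.929, 0.37], [-1.0, -0.0, -0.0]]
force: [0.1, -0.3, -0.3]
opening: 0.0853
```

>>> play_rows(
  targets="0 -0.045 -0.004 4.5 1;0 -0.045 -0.004 4.5 1;0 -0.045 -0.004 4.5 1;0 -0.045 -0.004 4.5 1;0 -0.045 -0.004 4.5 1;0.01 -0.045 -0.004 4.5 1;0.02 -0.045 -0.004 4.5 1;0.02 -0.045 -0.004 4.2 1;0 0 0 0 1;0 0 0 0 1",
)

```text
time: 2.35
eef_pos: [0.5493, -0.1305, 0.1802]
ee_rot: [[-0.002, 0.241, 0.971], [0.001, 0.971, -0.241], [-1.0, 0.001, -0.002]]
force: [0.3, -0.1, -0.4]
opening: 0.0852
```

```bash
cat > snap.py <<'E'
import sys,pickle
from h import *
n=sys.argv[1]
o=monitor.get_obs(); im,d=cams.get_image("wrist")
cv2.imwrite(f"pics/{n}.png",im); pickle.dump((o,d),open(f"pics/{n}.pkl","wb"))
print(o["time"],o["eef_pos"].round(4),o["force"].round(2),o["opening"],np.degrees(np.arctan2(o["ee_rot"][1,2],o["ee_rot"][0,2])))
E
python3 snap.py w1
```

```text
2.35 [ 0.5493 -0.1305  0.1802] [ 0.27 -0.11 -0.43] 0.08518440079248131 -13.922525229544961
```

View pics/w1.png

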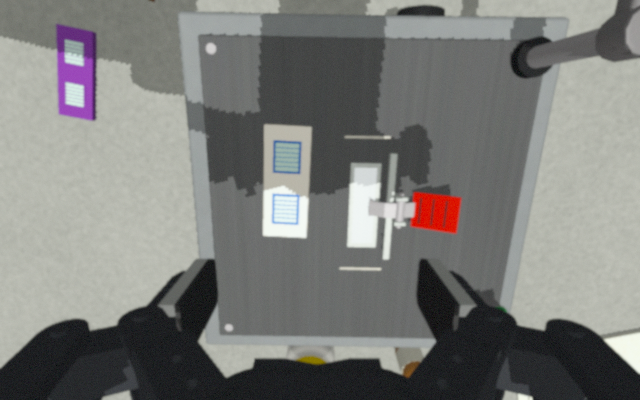

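The wrist view shows:
- slide at (287,181)
- white lines at (368,137) and (360,268)
- ledge along x≈390
- red heel at (436,212)

Next I'll measure these.

```bash
cat > m2.py <<'E'
import sys,pickle
from h import *
n=sys.argv[1]; im=cv2.imread(f"pics/{n}.png"); o,d=pickle.load(open(f"pics/{n}.pkl","rb")); ci=cams.camera_info("wrist")
g=cv2.cvtColor(im,cv2.COLOR_BGR2GRAY)
def comp(m,lab):
    cs,_=cv2.findContours(m.astype(np.uint8)*255,cv2.RETR_EXTERNAL,cv2.CHAIN_APPROX_NONE)
    return sorted(cs,key=cv2.contourArea)
def roi(x0,y0,x1,y1):
    m=np.zeros(g.shape,bool); m[y0:y1,x0:x1]=1; return m
def rect(c,z):
    P=onplane(ci,c.reshape(-1,2),z,o)[:,:2]*1000
    return cv2.minAreaRect(P.astype(np.float32))
def show(t,r): print(t,np.round(r[0],1),np.round(r[1],1),round(r[2],2))
bk={}
exec(open("rois.py").read())
for t,(m,z) in R.items():
    c=comp(m,t)[-1]; show(t,rect(c,z)); bk[t]=rect(c,z)
E
cat > rois.py <<'E'
R={"slide":((g>115)&roi(250,110,325,250),.106),"l1":((g>110)&roi(335,128,400,145),.1),"l2":((g>110)&roi(330,260,400,275),.1),
"stage":((g<105)&roi(185,25,560,345),.1)}
E
python3 m2.py w1
python3 - <<'E'
import cv2
im=cv2.imread("pics/w1.png"); cv2.imwrite("pics/w1c.png",cv2.resize(im[110:290,240:490],None,fx=3.2,fy=3.2,interpolation=cv2.INTER_CUBIC))
E
```

```text
slide [ 535.5 -104.5] [76.2 32.5] 73.51
l1 [594.6 -87.8] [ 3.8 29.7] 76.06
l2 [ 571.2 -179. ] [ 8.1 35.3] 78.01
stage [579.8 -78.9] [113.3 182.6] 65.89
```

View pics/w1c.png

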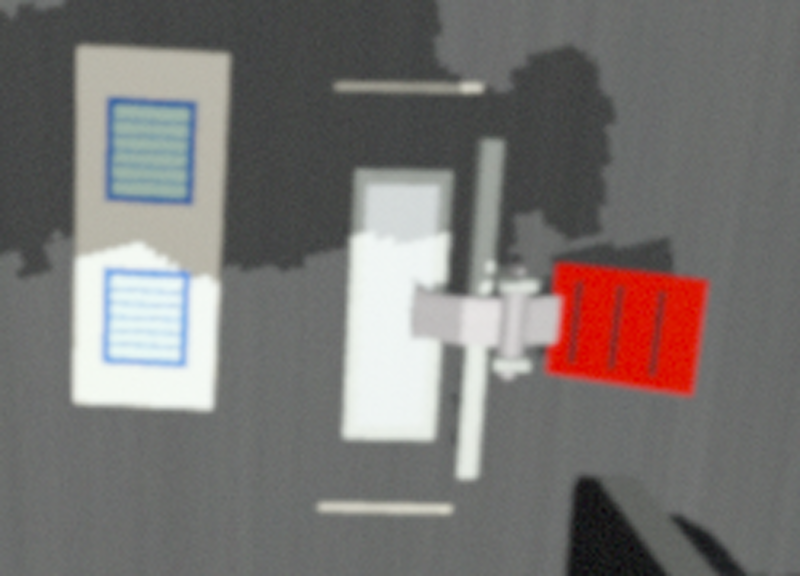

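Run:
```python
from h import *
import pickle
o,d=pickle.load(open("pics/w1.pkl","rb")); ci=cams.camera_info("wrist")
f=lambda L,z: onplane(ci,np.array(L)/3.2+[240,110]-0.35,z,o)[:,:2]*1000
ang=lambda v: np.degrees(np.arctan2(v[1],v[0]))
a=f([(334,87),(484,87),(317,508),(453,509)],.1); m1=(a[0]+a[1])/2;m2=(a[2]+a[3])/2
print("lines",a.round(1)); print("sp",np.linalg.norm(m1-m2),"dir",ang(m1-m2)-90,ang(a[1]-a[0]),ang(a[3]-a[2]),"mid",(m1+m2)/2, np.linalg.norm(a[1]-a[0]))
w=f([(354,170),(453,172),(436,440),(343,438)],.1); print("win",w.round(1),w.mean(0),np.linalg.norm(w[0]-w[1]),np.linalg.norm(w[1]-w[2]))
l=f([(480,140),(456,478),(505,140),(480,478)],.105); print("ledge",l.round(1),np.linalg.norm(l[0]-l[1]),ang(l[0]-l[1])-90, l.mean(0))
s=f([(77,45),(231,52),(214,410),(72,403)],.106); print("slide",s.round(1),s.mean(0),np.linalg.norm(s[0]-s[1]),np.linalg.norm(s[1]-s[2]),ang(s[0]-s[3])-90,ang(s[1]-s[2])-90)
h=[(556,262),(548,372),(708,281),(694,395)]
print("heel",f(h[:2],.106).round(1),f(h[2:],.118).round(1))
# depth
for uv in [(365,200),(300,260),(287,181),(436,212),(390,240),(390,180)]:
    n=undist(ci,[uv])[0]; z=d[uv[1],uv[0]]; p=c2w(ci,o)@np.r_[n*z,z,1]; print(uv,p[:3].round(4))
```

```text
lines [[ 579.4  -84.6]
 [ 608.8  -91.8]
 [ 555.3 -175. ]
 [ 585.1 -182.5]]
sp 93.67260084407035 dir -14.828316775729704 -13.92644310564416 -14.222290350888192 mid [ 582.15351402 -133.47258996] 30.290665948845078
win [[ 579.8 -102. ]
 [ 599.5 -107.3]
 [ 584.6 -165.1]
 [ 564.7 -159.7]] [ 582.1433419  -133.53187012] 20.451979978639642 59.71066213382174
ledge [[ 605.2 -101.3]
 [ 586.7 -172.7]
 [ 610.1 -102.5]
 [ 591.8 -173.9]] 73.75283519907498 -14.561736681118688 [ 598.45498439 -137.58559687]
slide [[ 532.3  -64.2]
 [ 561.1  -72.6]
 [ 539.3 -144.2]
 [ 510.2 -135.4]] [ 535.71435128 -104.09963475] 30.011090524752223 74.83094617188429 -17.19049275110956 -16.89898103660437
heel [[ 615.7 -129.5]
 [ 610.1 -152.8]] [[ 640.9 -136.6]
 [ 635.2 -159.6]]
(365, 200) [ 0.5841 -0.1294  0.0996]
(300, 260) [ 0.5293 -0.163   0.0974]
(287, 181) [ 0.5366 -0.103   0.1047]
(436, 212) [ 0.6264 -0.1449  0.1114]
(390, 240) [ 0.5953 -0.1623  0.0995]
(390, 180) [ 0.6026 -0.1188  0.1035]
```

```bash
python3 - <<'E'
from h import *
import pickle
o,d=pickle.load(open("pics/w1.pkl","rb")); ci=cams.camera_info("wrist")
T=np.eye(4); T[:3,:3]=o["ee_rot"]; T[:3,3]=o["eef_pos"]
for p in [(-.013,.011,.0425),(-.013,-.011,.0425),(-.013,.011,-.0425),(-.013,-.011,-.0425),(-.013,.011,.057),(-.013,.011,-.057)]:
    print(p,project(ci,(T@np.r_[p,1])[:3],o).round(1))
im=cv2.imread("pics/w1.png"); cv2.imwrite("pics/w1f.png",cv2.resize(im[245:400,120:520],None,fx=2,fy=2,interpolation=cv2.INTER_CUBIC))
# top view window/lines check
E
python3 - <<'E'
import cv2
im=cv2.imread("pics/top0.png"); cv2.imwrite("pics/t0c.png",cv2.resize(im[150:230,380:450],None,fx=7,fy=7,interpolation=cv2.INTER_CUBIC))
E
```

```text
(-0.013, 0.011, 0.0425) [[417.8 255.3]]
(-0.013, -0.011, 0.0425) [[413.6 302.3]]
(-0.013, 0.011, -0.0425) [[212.1 255.1]]
(-0.013, -0.011, -0.0425) [[216.3 302.2]]
(-0.013, 0.011, 0.057) [[453.  255.4]]
(-0.013, 0.011, -0.057) [[176.9 255.2]]
```

View pics/w1f.png

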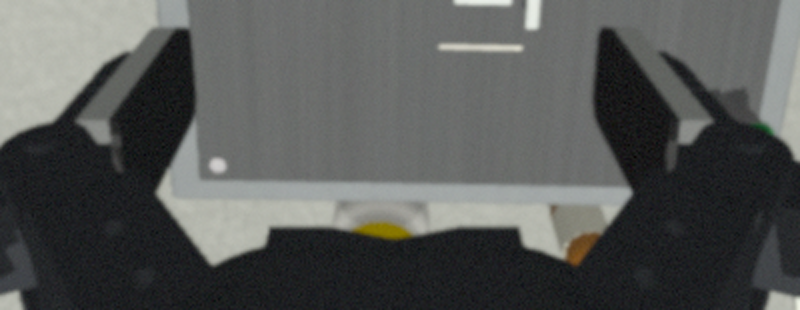

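View pics/t0c.png

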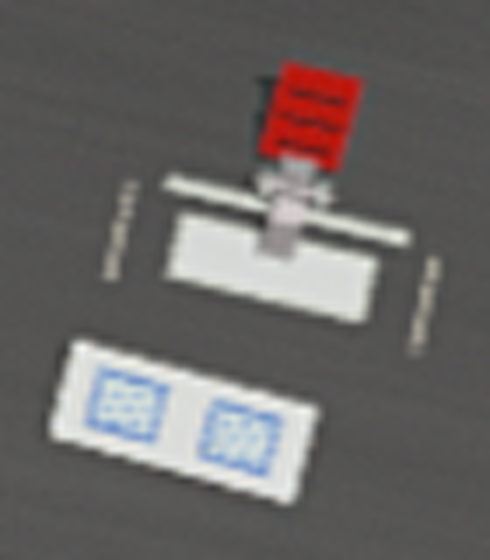

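Run:
```python
from h import *
ci=cams.camera_info("top")
f=lambda L,z: onplane(ci,np.array(L)/7+[380,150]-0.43,z)[:,:2]*1000
w=f([(180,212),(378,258),(362,322),(167,276)],.1); print(w.mean(0), np.linalg.norm(w[0]-w[1]))
s=f([(76,340),(320,405),(295,505),(50,438)],.106); print(s.mean(0), np.linalg.norm(s[0]-s[1]))
l=f([(132,182),(437,258),(108,280),(417,355)],.1);print(l.mean(0),(l[0]+l[2]-l[1]-l[3])/2)
# triangulate slide/window across views
import pickle
o,d=pickle.load(open("pics/w1.pkl","rb")); cw=cams.camera_info("wrist")
def px(L,s,of): return np.mean(np.array(L)/s+of-0.4,axis=0)
pairs={"win":([(180,212),(378,258),(362,322),(167,276)],[(354,170),(453,172),(436,440),(343,438)]),
"slide":([(76,340),(320,405),(295,505),(50,438)],[(77,45),(231,52),(214,410),(72,403)])}
for k,(a,b) in pairs.items():
    o1,d1=rays(ci,[px(a,7,[380,150])]); o2,d2=rays(cw,[px(b,3.2,[240,110])],o)
    print(k,tri(o1,d1[0],o2,d2[0]))
```

```text
[ 581.26056048 -134.84466425] 61.173431830421116
[ 534.08774946 -106.09941555] 75.20794499227168
[ 580.74499715 -135.31086895] [24.93412167 91.68549573]
win (array([ 0.5836621 , -0.13788072,  0.08273083]), np.float64(0.0001494395782297539))
slide (array([ 0.53483134, -0.10605606,  0.09519077]), np.float64(0.003447027796478691))
```

>>> play_rows(
  targets="0 0 0 -8.5 1;0 0 0 -8.5 1;0 0 0 -8.5 1;0 0 0 -8.5 1;0 0 0 -8.5 1;0 0 0 -8.5 1;0 0 0 -8.5 1;0 0 0 -8.5 1;0 0 0 -8.5 1;0 0 0 -8.5 1;0 0.021 0.021 -1.9 1;0 0 0 0 1",
)

```text
time: 3.6
eef_pos: [0.5366, -0.0993, 0.1818]
ee_rot: [[-0.001, -0.958, 0.286], [0.002, 0.286, 0.958], [-1.0, 0.001, 0.001]]
force: [-0.3, -0.3, 0.1]
opening: 0.0854
```

```bash
sleep 0; python3 snap.py w2
```

```text
3.6 [ 0.5366 -0.0993  0.1818] [-0.26 -0.26  0.14] 0.08537617806879323 73.38168046184659
```

View pics/w2.png

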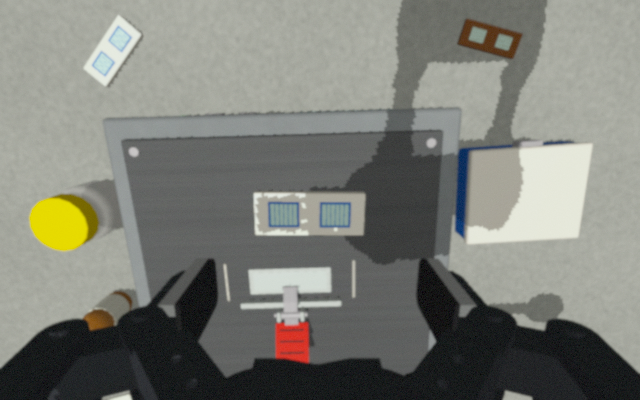

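Run:
```python
import cv2
im=cv2.imread("pics/w2.png"); cv2.imwrite("pics/w2c.png",cv2.resize(im[180:370,200:400],None,fx=4,fy=3.1,interpolation=cv2.INTER_CUBIC))
```

```text
(no output)
```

View pics/w2c.png

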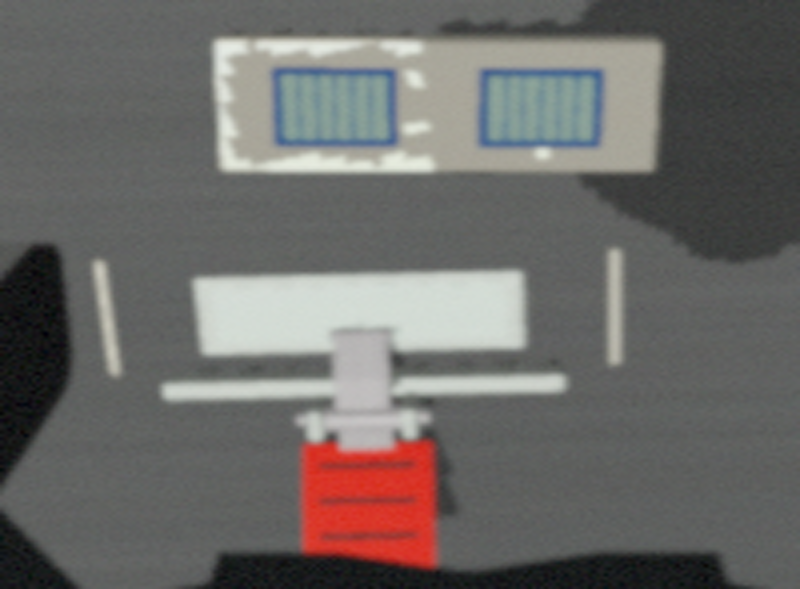

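Run:
```python
from h import *
import pickle
cw=cams.camera_info("wrist")
oa,_=pickle.load(open("pics/w1.pkl","rb")); ob,db=pickle.load(open("pics/w2.pkl","rb"))
A=lambda L: np.array(L,float)/3.2+[240,110]-0.35
B=lambda L: np.array(L,float)/[4,3.1]+[200,180]-0.35
ang=lambda v: np.degrees(np.arctan2(v[1],v[0]))
f=lambda L,z: onplane(cw,L,z,ob)[:,:2]*1000
# order: in A: TL(near-left),TR(far-left),BR(far-right),BL(near-right); B: image left=right
F={"win":(A([(354,170),(453,172),(436,440),(343,438)]),B([(527,349),(525,270),(193,278),(203,355)][::1]),.1),
"slide":(A([(77,45),(231,52),(214,410),(72,403)]),B([(663,40),(656,171),(220,171),(214,40)]),.106)}
F["win"]=(F["win"][0],B([(525,270),(527,349),(203,355),(193,278)]),.1)
F["lines"]=(A([(334,87),(484,87),(317,508),(453,509)]),B([(614,250),(614,365),(98,262),(116,376)]),.1)
for k,(a,b,z) in F.items():
    pa=onplane(cw,a,z,oa)[:,:2]*1000; pb=f(b,z)
    print(k,"w1",pa.mean(0).round(1),"w2",pb.mean(0).round(1))
    for i in range(4):
        o1,d1=rays(cw,a[i:i+1],oa);o2,d2=rays(cw,b[i:i+1],ob); p,e=tri(o1,d1[0],o2,d2[0]); print("   ",(p*1000).round(1),round(e*1000,1), pa[i].round(1),pb[i].round(1))
s=f(F["slide"][1],.106); print("yaw",ang(s[0]-s[3])-90,ang(s[1]-s[2])-90)
w=f(F["win"][1],.1); print("win yaw",ang(w[0]-w[3])-90,ang(w[1]-w[2])-90)
l=f(F["lines"][1],.1); print("lines",ang(l[0]+l[1]-l[2]-l[3])-90)
l=f(B([(567,376),(162,385)]),.105); print("ledge yaw",ang(l[0]-l[1])-90)
```

```text
win w1 [ 581.2 -133.8] w2 [ 581.7 -133.1]
    [ 578.7 -101.5  101.7] 0.8 [ 578.8 -102.2] [ 579.4 -101.3]
    [ 598.2 -106.7  102.5] 0.7 [ 598.6 -107.5] [ 599.5 -106.6]
    [ 583.6 -164.9  100.5] 0.4 [ 583.7 -165.3] [ 583.7 -164.8]
    [ 563.7 -159.5  100.9] 0.1 [ 563.7 -159.9] [ 564.1 -159.8]
slide w1 [ 534.8 -104.3] w2 [ 534.7 -104. ]
    [531.2 -64.1 105.6] 0.5 [531.3 -64.4] [531.1 -63.9]
    [560.1 -72.7 105.3] 0.4 [560.1 -72.9] [559.7 -72.5]
    [ 538.4 -144.4  105.9] 0.1 [ 538.4 -144.4] [ 538.3 -144.4]
    [ 509.6 -135.1  107.2] 0.2 [ 509.3 -135.6] [ 509.8 -135.3]
lines w1 [ 581.2 -133.7] w2 [ 581.8 -133.4]
    [578.4 -84.5 101.4] 0.2 [578.5 -84.8] [579.1 -84.4]
    [607.8 -92.1 100.7] 0.2 [607.9 -92.1] [608.3 -92.2]
    [ 554.5 -174.   102.2] 0.2 [ 554.4 -175.2] [ 555.3 -174.8]
    [ 584. -182.  101.] 0.3 [ 584.1 -182.7] [ 584.4 -182.3]
yaw -16.587454527075153 -16.60078545968527
win yaw -14.683186153071318 -15.118321196799144
lines -14.787505172817148
ledge yaw -14.804501632205557
```

>>> play_rows(
  targets="0.01 0 -0.005 0 1;0.03 0 0 0 1;0.02 0 0 0 1;0.01 0 0 0 1;0 0 0 0 1;0 0 0 0 1",
)

```text
time: 4.25
eef_pos: [0.5365, -0.1083, 0.1116]
ee_rot: [[0.001, -0.957, 0.291], [-0.0, 0.291, 0.957], [-1.0, -0.001, -0.0]]
force: [0.1, 0.9, -0.2]
opening: 0.0853
```

```bash
python3 -c "
from rig import cams
print(cams.camera_info('wrist')['mount'])"; python3 snap.py w3
```

```text
[[ 4.92728485e-04 -2.73449153e-01  9.61886333e-01 -1.41073695e-01]
 [ 7.46774559e-04 -9.61886081e-01 -2.73449464e-01  6.86704608e-02]
 [ 9.99999600e-01  8.53048583e-04 -2.69743801e-04 -6.72981826e-05]
 [ 0.00000000e+00  0.00000000e+00  0.00000000e+00  1.00000000e+00]]
4.25 [ 0.5365 -0.1083  0.1116] [ 0.09  0.9  -0.22] 0.08529086295358443 73.10864794908078
```

View pics/w3.png

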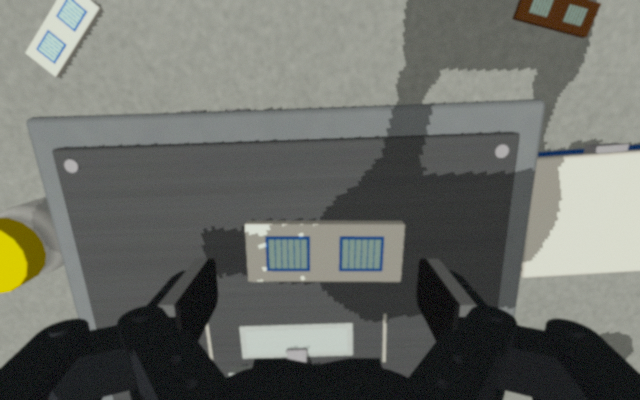

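```bash
cat > m3.py <<'E'
import sys,pickle
from h import *
n=sys.argv[1]; x0,y0,x1,y1=map(int,sys.argv[2:6]); th=int(sys.argv[6]) if len(sys.argv)>6 else 110
im=cv2.imread(f"pics/{n}.png"); o,d=pickle.load(open(f"pics/{n}.pkl","rb")); ci=cams.camera_info("wrist")
g=cv2.cvtColor(im,cv2.COLOR_BGR2GRAY); m=np.zeros(g.shape,np.uint8); m[y0:y1,x0:x1]=(g[y0:y1,x0:x1]>th)*255
m=cv2.morphologyEx(m,cv2.MORPH_OPEN,np.ones((3,3)))
cs,_=cv2.findContours(m,cv2.RETR_EXTERNAL,cv2.CHAIN_APPROX_NONE); c=max(cs,key=cv2.contourArea)
print(cv2.boundingRect(c))
P=onplane(ci,c.reshape(-1,2),.1065,o); r=cv2.minAreaRect((P[:,:2]*1000).astype(np.float32)); print(r)
C=np.array(r[0])/1000; a=r[2] if r[1][0]>r[1][1] else r[2]-90   # long-axis dir
print("slide centre",C.round(4),"xyaw",round(a-90,2) )
W=np.array([.5815,-.1335]); y=np.radians(-14.8); R=np.array([[np.cos(y),-np.sin(y)],[np.sin(y),np.cos(y)]])
print("imager frame mm",(R.T@(C-W)*1000).round(1),"rel yaw",(a-90+14.8)%180)
t=o["ee_rot"].T@(np.r_[C,.1]-o["eef_pos"]); print("in tool frame mm (x y z)",(t*1000).round(1))
print("TCP imager",(R.T@(o["eef_pos"][:2]-W)*1000).round(1))
E
python3 m3.py w3 235 215 412 290; python3 -c "
from rig import monitor
o=monitor.get_obs(); print(o['eef_pos'],o['dq'])"
```

```text
(244, 222, 161, 61)
((534.0928955078125, -104.09258270263672), (74.11740112304688, 30.614276885986328), 73.14404296875)
slide centre [ 0.5341 -0.1041] xyaw -16.86
imager frame mm [-53.3  16.3] rel yaw 177.94404296875
in tool frame mm (x y z) [11.6  3.5  3.3]
TCP imager [-50.   12.9]
[ 0.53688244 -0.1083866   0.11222441] [ 0.04534113 -0.70793331 -0.21604895  0.04187799 -0.08933866  0.01565297]
```

>>> play_rows(
  targets="0 0.0035 0.002 0 1;0.006 0 0 0 1;0.006 0 0 0 1;0.006 0 0 0 1;0 0 0 0 1;0.001 0 0 0 1;0.001 0 0 0 1;0 0 0 0 1",
)

```text
time: 5.1
eef_pos: [0.533, -0.105, 0.0913]
ee_rot: [[0.0, -0.957, 0.29], [-0.0, 0.29, 0.957], [-1.0, -0.0, 0.0]]
force: [-0.9, -0.3, 0.1]
opening: 0.0857
```

```bash
python3 snap.py w4
```

```text
5.1 [ 0.533  -0.105   0.0913] [-0.9  -0.34  0.11] 0.08567880154384024 73.11537331539272
```

View pics/w4.png

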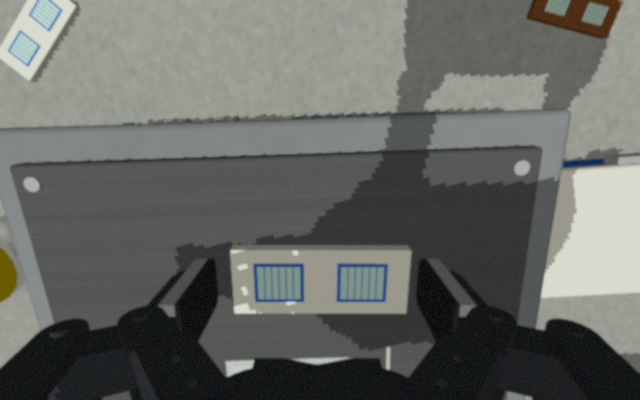

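>>> play_rows(
  targets="0.001 0 0 0 1;0 0 0 0 1",
)

```text
time: 5.35
eef_pos: [0.533, -0.105, 0.0903]
ee_rot: [[0.0, -0.957, 0.29], [-0.0, 0.29, 0.957], [-1.0, -0.0, -0.0]]
force: [-0.6, 0.5, -0.6]
opening: 0.0854
```

>>> play_rows(
  targets="0.001 0 0 0 1;0 0 0 0 1",
)

```text
time: 5.55
eef_pos: [0.5329, -0.1049, 0.0892]
ee_rot: [[-0.0, -0.957, 0.29], [0.0, 0.29, 0.957], [-1.0, 0.0, 0.0]]
force: [-0.3, 0.5, 1.1]
opening: 0.0854
```

>>> play_rows(
  targets="0.001 0 0 0 1;0 0 0 0 1",
)

```text
time: 5.75
eef_pos: [0.5328, -0.1049, 0.0881]
ee_rot: [[-0.0, -0.957, 0.29], [0.0, 0.29, 0.957], [-1.0, 0.0, -0.0]]
force: [0.3, -0.4, 0.1]
opening: 0.0856
```

>>> play_rows(
  targets="0.001 0 0 0 1;0 0 0 0 1",
)

```text
time: 5.95
eef_pos: [0.5329, -0.1049, 0.0871]
ee_rot: [[-0.0, -0.957, 0.29], [0.0, 0.29, 0.957], [-1.0, 0.0, -0.0]]
force: [0.1, -0.7, 0.8]
opening: 0.0851
```

>>> play_rows(
  targets="0.001 0 0 0 1;0 0 0 0 1",
)

```text
time: 6.15
eef_pos: [0.5331, -0.105, 0.0869]
ee_rot: [[-0.0, -0.957, 0.29], [0.0, 0.29, 0.957], [-1.0, 0.0, -0.0]]
force: [-2.5, 0.4, 4.2]
opening: 0.0856
```

>>> play_rows(
  targets="-0.003 0 0 0 1;0 0 0 -1.9 1;0 0 -0.003 0 1;0 0 -0.003 0 1;0 0 -0.003 0 1;0 0 -0.003 0 1;0 0 -0.003 0 1;0 0 -0.003 0 1;0 0 0 0 1;0 0 0 0 1",
)

```text
time: 7.15
eef_pos: [0.5283, -0.1225, 0.0892]
ee_rot: [[-0.0, -0.966, 0.259], [-0.0, 0.259, 0.966], [-1.0, 0.0, -0.0]]
force: [-0.3, -0.6, 0.1]
opening: 0.0855
```

```bash
python3 snap.py w5;python3 m3.py w5 225 240 420 325
```

```text
7.15 [ 0.5283 -0.1225  0.0892] [-0.25 -0.63  0.08] 0.08551417551028533 74.99814830840963
(225, 250, 195, 75)
((530.8211059570312, -121.97551727294922), (80.31452941894531, 33.99679946899414), 75.0636978149414)
slide centre [ 0.5308 -0.122 ] xyaw -14.94
imager frame mm [-51.9  -1.8] rel yaw 179.86369781494142
in tool frame mm (x y z) [-10.8  -2.3   1.2]
TCP imager [-54.3  -3. ]
```

View pics/w5.png

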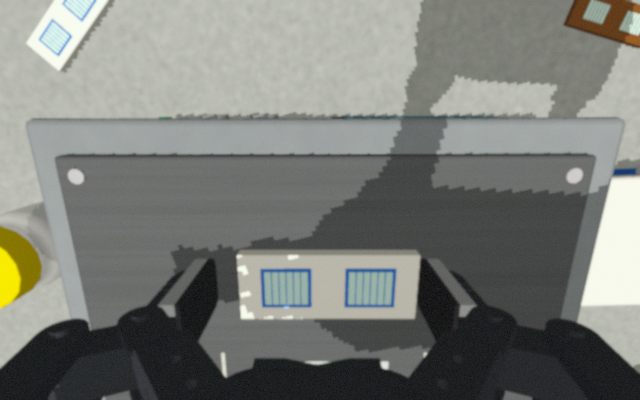

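>>> play_rows(
  targets="0 0 -0.002 0 1;0 0 0 0 1;0 0 0.003 0 1;-0.02 0 0 0 1;-0.02 0 0 0 1;0 0.015 0 0 0.41;0 0.015 0 0 0.41;0 0 0 0 0.41;0 0 0 0 0.41;0 0 0 0 0.41",
)

```text
time: 8.2
eef_pos: [0.5005, -0.1138, 0.1295]
ee_rot: [[0.001, -0.966, 0.258], [-0.0, 0.258, 0.966], [-1.0, -0.001, -0.0]]
force: [1.0, -0.2, 0.2]
opening: 0.0604
```

```bash
python3 snap.py w6;python3 m3.py w6 200 250 460 400
```

```text
8.2 [ 0.5005 -0.1138  0.1295] [ 1.04 -0.22  0.16] 0.06044260674008273 75.02141798991218
(251, 271, 137, 52)
((530.827880859375, -120.00141906738281), (74.95099639892578, 31.560699462890625), 75.03907012939453)
slide centre [ 0.5308 -0.12  ] xyaw -14.96
imager frame mm [-52.4   0.1] rel yaw 179.83907012939454
in tool frame mm (x y z) [ 29.5 -30.9   1.9]
TCP imager [-83.3  -1.6]
```

View pics/w6.png

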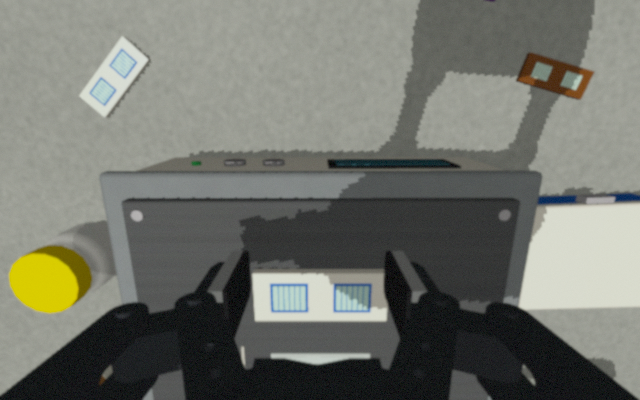

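>>> play_rows(
  targets="0.008 0 0.002 0 0.41;0.008 0 0 0 0.41;0.008 0 0 0 0.41;0.002 0 0 0 0.41;0 0 0 0 0.41;0 0 0 0 0.41",
)

```text
time: 8.85
eef_pos: [0.5002, -0.1117, 0.1032]
ee_rot: [[-0.0, -0.966, 0.259], [0.0, 0.259, 0.966], [-1.0, 0.0, 0.0]]
force: [-0.0, 0.7, 0.5]
opening: 0.0603
```

>>> play_rows(
  targets="0.001 0 0 0 0.41;0.001 0 0 0 0.41;0 0 0 0 0.41",
)

```text
time: 9.15
eef_pos: [0.5002, -0.1117, 0.1014]
ee_rot: [[0.0, -0.966, 0.259], [-0.0, 0.259, 0.966], [-1.0, -0.0, -0.0]]
force: [0.7, -1.0, -0.1]
opening: 0.0601
```

>>> play_rows(
  targets="0.001 0 0 0 0.41;0.001 0 0 0 0.41;0 0 0 0 0.41",
)

```text
time: 9.45
eef_pos: [0.5, -0.1117, 0.0991]
ee_rot: [[-0.0, -0.966, 0.259], [0.0, 0.259, 0.966], [-1.0, 0.0, -0.0]]
force: [-0.4, -0.4, -0.7]
opening: 0.0602
```

>>> play_rows(
  targets="0.001 0 0 0 0.41;0.001 0 0 0 0.41;0 0 0 0 0.41",
)

```text
time: 9.75
eef_pos: [0.5, -0.1117, 0.0971]
ee_rot: [[-0.0, -0.966, 0.259], [0.0, 0.259, 0.966], [-1.0, 0.0, 0.0]]
force: [0.5, 1.1, 0.1]
opening: 0.0601
```

>>> play_rows(
  targets="0.001 0 0 0 0.41;0 0 0 0 0.41",
)

```text
time: 9.95
eef_pos: [0.5, -0.1117, 0.0961]
ee_rot: [[-0.0, -0.966, 0.258], [0.0, 0.258, 0.966], [-1.0, 0.0, -0.0]]
force: [0.5, -0.9, -0.8]
opening: 0.0601
```

>>> play_rows(
  targets="0.001 0 0 0 0.41;0 0 0 0 0.41",
)

```text
time: 10.15
eef_pos: [0.5, -0.1117, 0.0952]
ee_rot: [[-0.0, -0.966, 0.259], [0.0, 0.259, 0.966], [-1.0, 0.0, 0.0]]
force: [1.1, -0.9, 0.4]
opening: 0.06
```

>>> play_rows(
  targets="0.001 0 0 0 0.41;0 0 0 0 0.41",
)

```text
time: 10.35
eef_pos: [0.5002, -0.1117, 0.0949]
ee_rot: [[-0.0, -0.966, 0.259], [0.0, 0.259, 0.966], [-1.0, 0.0, -0.0]]
force: [-1.8, 1.0, 4.6]
opening: 0.0602
```

>>> play_rows(
  targets="-0.003 0 0 0 0.41;0 -0.003 0 0 0.41;0 -0.004 0 0 0.41;0 -0.004 0 0 0.41;0 -0.004 0 0 0.41;0 -0.004 0 0 0.41;0 -0.004 0 0 0.41;0 -0.003 0 0 0.41;0 -0.002 0 0 0.41;0 0 0 0 0.41;0 0 0 0 0.41",
)

```text
time: 11.45
eef_pos: [0.5272, -0.119, 0.0973]
ee_rot: [[0.0, -0.966, 0.259], [-0.0, 0.259, 0.966], [-1.0, -0.0, -0.0]]
force: [-0.0, -0.6, -0.0]
opening: 0.0601
```

```bash
python3 snap.py w7
```

```text
11.45 [ 0.5272 -0.119   0.0973] [-0.01 -0.61 -0.02] 0.06013602977729926 75.01780180650282
```

View pics/w7.png

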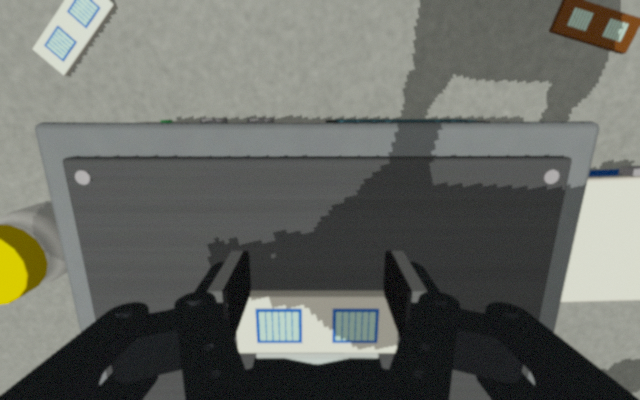

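Run:
```python
from h import *
import pickle
cw=cams.camera_info("wrist"); W=np.array([.5815,-.1335]); y=np.radians(-14.8); R=np.array([[np.cos(y),-np.sin(y)],[np.sin(y),np.cos(y)]])
o,_=pickle.load(open("pics/w7.pkl","rb"))
print((onplane(cw,[(260,291),(318,291),(375,291)],.106,o)[:,:2]-W)@R*1000)
print((o["eef_pos"][:2]-W)@R*1000)
```

```text
[[-47.67632542 -24.94645416]
 [-47.60137326   0.63522228]
 [-47.5691887   25.76969675]]
[-56.2028712    0.19591229]
```

>>> play_rows(
  targets="0 -0.003 0 0 0.41;0 -0.003 0 0 0.41;0 -0.003 0 0 0.41;0 -0.002 0 0 0.41;0 -0.002 0 0 0.41;0 0 0 0 0.41;0 0.005 0 0 0.41;0 0.005 0 0 0.41;-0.02 0 0 0 0.41;-0.04 0 0 0 0.41;-0.02 0 0 0 0.41;0 0 0 0 0.41",
)

```text
time: 12.7
eef_pos: [0.5325, -0.1204, 0.1812]
ee_rot: [[0.008, -0.966, 0.258], [-0.002, 0.258, 0.966], [-1.0, -0.008, -0.0]]
force: [0.7, -0.1, 0.6]
opening: 0.0602
```

```bash
python3 snap.py w8
```

```text
12.7 [ 0.5325 -0.1204  0.1812] [ 0.72 -0.11  0.56] 0.06015361220171637 75.02085914214067
```

View pics/w8.png

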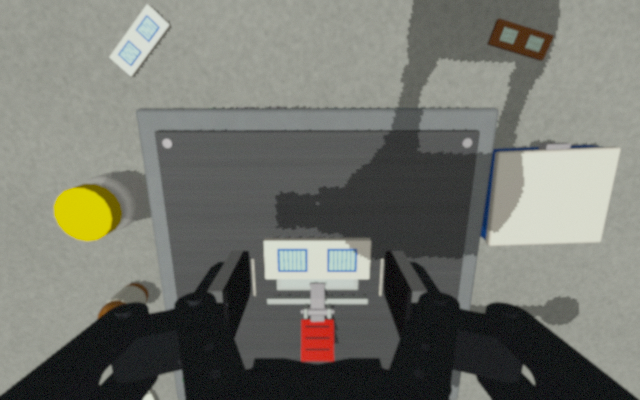

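>>> play_rows(
  targets="0 0 0 8.5 0.55;0 0 0 8.5 0.55;0 0 0 8.5 0.55;0 0 0 8.5 0.55;0 0 0 8.5 0.55;0 0 0 8.5 0.55;0 0 0 8.5 0.55;0 0 0 8.5 0.55;0 0 0 8.5 0.55;0 0 0 8.5 0.55;0 0 0.024 4.8 0.55;0 0 0.024 0 0.55",
)

```text
time: 13.95
eef_pos: [0.5753, -0.1293, 0.1749]
ee_rot: [[-0.004, 0.256, 0.967], [0.001, 0.967, -0.256], [-1.0, 0.0, -0.004]]
force: [0.7, 0.7, 0.2]
opening: 0.0661
```

>>> play_rows(
  targets="0 0 0 0 0.55;0 0 0 0 0.55;0 0 0 0 0.55",
)

```text
time: 14.25
eef_pos: [0.575, -0.1294, 0.1757]
ee_rot: [[-0.004, 0.255, 0.967], [0.001, 0.967, -0.255], [-1.0, 0.0, -0.004]]
force: [0.7, 0.2, -0.2]
opening: 0.0659
```

```bash
python3 snap.py w9; python3 m3.py w9 220 120 300 230
```

```text
14.25 [ 0.575  -0.1294  0.1757] [ 0.73  0.24 -0.17] 0.06590763781959968 -14.779551427991622
(255, 164, 45, 66)
((554.0763549804688, -109.25735473632812), (43.80650329589844, 28.725860595703125), 74.43289184570312)
slide centre [ 0.5541 -0.1093] xyaw -15.57
imager frame mm [-32.7  16.4] rel yaw 179.23289184570314
in tool frame mm (x y z) [ 75.8  14.2 -25.1]
TCP imager [-7.3  2.3]
```

View pics/w9.png

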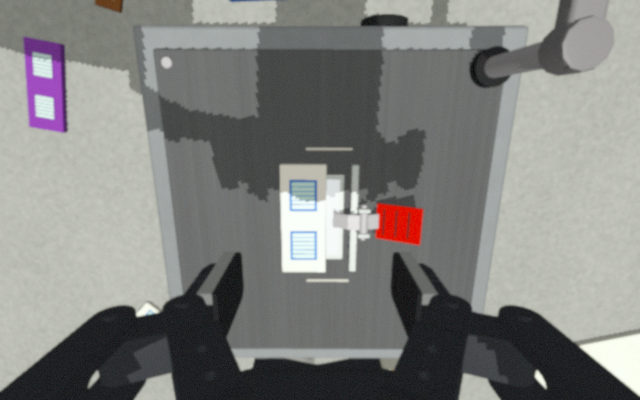

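```bash
python3 - <<'E'
import cv2
im=cv2.imread("pics/w9.png"); cv2.imwrite("pics/w9c.png",cv2.resize(im[140:300,200:440],None,fx=3.3,fy=3.3,interpolation=cv2.INTER_CUBIC))
E
python3 m3.py w9 270 150 328 280
```

```text
(270, 164, 58, 116)
((562.101806640625, -130.43756103515625), (80.27635955810547, 39.512630462646484), 75.34444427490234)
slide centre [ 0.5621 -0.1304] xyaw -14.66
imager frame mm [-19.5  -2. ] rel yaw 0.14444427490234446
in tool frame mm (x y z) [ 75.8  -4.3 -11.9]
TCP imager [-7.3  2.3]
```

View pics/w9c.png

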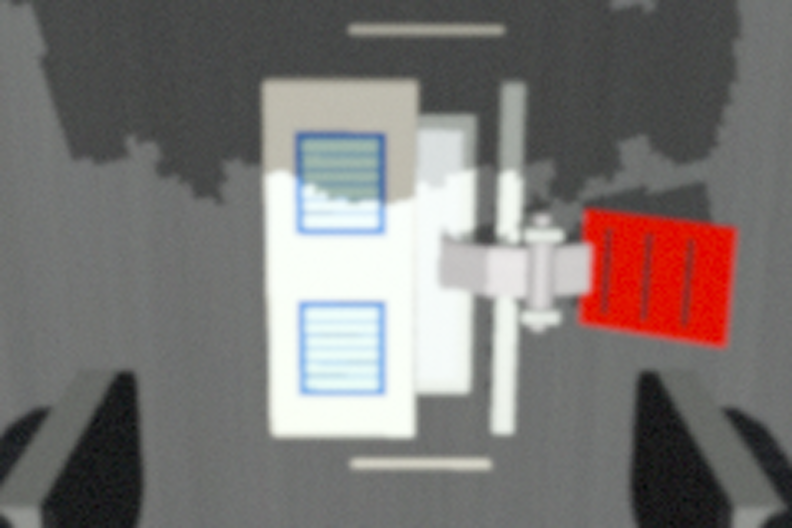

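Run:
```python
from h import *
import pickle
cw=cams.camera_info("wrist"); o,_=pickle.load(open("pics/w9.pkl","rb"))
f=lambda L,z: onplane(cw,np.array(L,float)/3.3+[200,140]-0.35,z,o)
tool=lambda P:(P-o["eef_pos"])@o["ee_rot"]*1000
ln=f([(348,29),(503,31),(350,464),(491,464)],.1); L=tool(ln); print("lines tool",L.round(1))
Wt=L.mean(0); yv=(L[0]+L[1]-L[2]-L[3])/2; a=np.degrees(np.arctan2(-yv[2],yv[1])); print("spacing",np.linalg.norm(yv),"imager yaw rel tool",a)
S=tool(f([(262,78),(418,78),(415,437),(270,437)],.106)); print("slide",S.round(1))
print("slide rel lines mid (y,z=x):",(S.mean(0)-Wt)[1:].round(1), "near/far edge z",((S[0]+S[3])/2-Wt)[2],((S[1]+S[2])/2-Wt)[2])
print("ledge near top",(tool(f([(501,82),(491,434)],.105))-Wt).round(1))
print("heel near",(tool(f([(585,208),(579,324)],.106))-Wt).round(1),"far",(tool(f([(738,229),(726,347)],.118))-Wt).round(1))
print("Wt (window from TCP) y,z",Wt[1:].round(1), "toe near",(tool(f([(440,236),(438,287)],.103))-Wt).round(1))
tip=lambda p: project(cw,o["eef_pos"]+o["ee_rot"]@np.array(p),o)
obs=np.array([(135,374),(637,374)])/3.3+[200,140]-.35
print("tips pred",tip((-.0065,.011,-.033)),tip((-.0065,.011,.033)),"obs",obs)
```

```text
lines tool [[ 75.8  44.8  -6.7]
 [ 75.7  44.5  23.3]
 [ 75.8 -48.9  -7.1]
 [ 75.6 -48.8  23.5]]
spacing 93.52980032320832 imager yaw rel tool -0.07214430045742137
slide [[ 69.8  36.2 -23.1]
 [ 69.7  36.3   6.7]
 [ 69.7 -39.3   6.8]
 [ 69.8 -39.4 -23.6]]
slide rel lines mid (y,z=x): [  0.5 -16.5] near/far edge z -31.57015659138774 -1.476262230236074
ledge near top [[ -5.   37.4  14.5]
 [ -5.1 -37.   14.5]]
heel near [[ -6.1  12.6  31.7]
 [ -6.1 -11.8  31.6]] far [[-18.2  12.   58.1]
 [-18.2 -11.7  57.9]]
Wt (window from TCP) y,z [-2.1  8.2] toe near [[-3.   5.9  3.3]
 [-3.  -5.   3.1]]
tips pred [[238.6790882  248.84810775]] [[391.37316501 248.96105795]] obs [[240.55909091 252.98333333]
 [392.68030303 252.98333333]]
```

>>> play_rows(
  targets="0 -0.002 0.006 0 0.55;0.02 0 0 0 0.55;0.02 0 0 0 0.55;0.015 0 0 0 0.55;0.005 0 0 0 0.55;0 0 0 0 0.55;0 0 0 0 0.55",
)

```text
time: 15.0
eef_pos: [0.5828, -0.1337, 0.118]
ee_rot: [[0.001, 0.255, 0.967], [-0.0, 0.967, -0.255], [-1.0, -0.0, 0.001]]
force: [-0.7, -0.3, 0.5]
opening: 0.066
```

```bash
cat > tcp.py <<'E'
from h import *
o=monitor.get_obs(); W=np.array([.5815,-.1335]); y=np.radians(-14.8); R=np.array([[np.cos(y),-np.sin(y)],[np.sin(y),np.cos(y)]])
print("TCP imager",((o["eef_pos"][:2]-W)@R*1000).round(1),"z",o["eef_pos"][2].round(4),"F imager",(o["force"][:2]@R).round(1),o["force"][2].round(1),o["opening"].round(4),"t",o["time"], o["ee_rot"][:,0].round(4))
E
python3 tcp.py; python3 snap.py w10
```

```text
15.0 [ 0.5828 -0.1337  0.118 ] [-0.73 -0.31  0.51] 0.0660445331182944 -14.782504554054622Traceback (most recent call last):
  File "tcp.py", line 3, in <module>
    print("TCP imager",((o["eef_pos"][:2]-W)@R*1000).round(1),"z",o["eef_pos"][2].round(4),"F imager",(o["force"][:2]@R).round(1),o["force"][2].round(1),o["opening"].round(4),"t",o["time"], o["ee_rot"][:,0].round(4))
                                                                                                                                                         ^^^^^^^^^^^^^^^^^^
AttributeError: 'float' object has no attribute 'round'
```

View pics/w10.png

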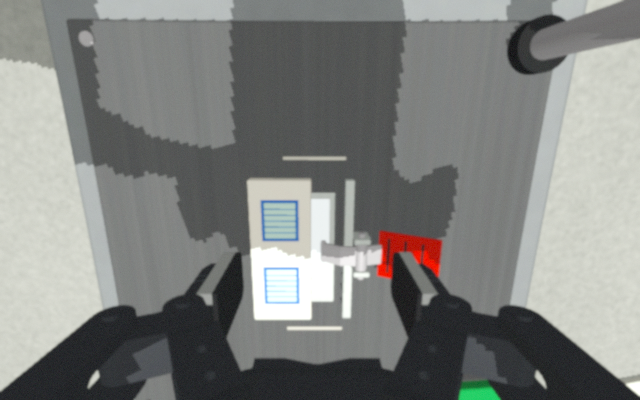

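>>> play_rows(
  targets="0 0 -0.003 0 0.55;0.006 0 0 0 0.55;0 0 0 0 0.55;0 0 0 0 0.55",
)

```text
time: 15.45
eef_pos: [0.579, -0.1326, 0.111]
ee_rot: [[-0.0, 0.255, 0.967], [0.0, 0.967, -0.255], [-1.0, 0.0, -0.001]]
force: [0.2, -0.8, -0.4]
opening: 0.066
```

```bash
sed -i 's/o\["opening"\].round(4)/round(o["opening"],4)/' tcp.py; python3 tcp.py; python3 snap.py w11
python3 - <<'E'
import cv2
im=cv2.imread("pics/w11.png"); cv2.imwrite("pics/w11c.png",cv2.resize(im[150:350,190:470],None,fx=2.8,fy=2.8,interpolation=cv2.INTER_CUBIC))
E
```

```text
TCP imager [-2.6  0.2] z 0.111 F imager [ 0.4 -0.7] -0.4 0.066 t 15.45 [-5.e-04  1.e-04 -1.e+00]
15.45 [ 0.579  -0.1326  0.111 ] [ 0.2  -0.76 -0.39] 0.06597463053796973 -14.782771806345698
```

View pics/w11c.png

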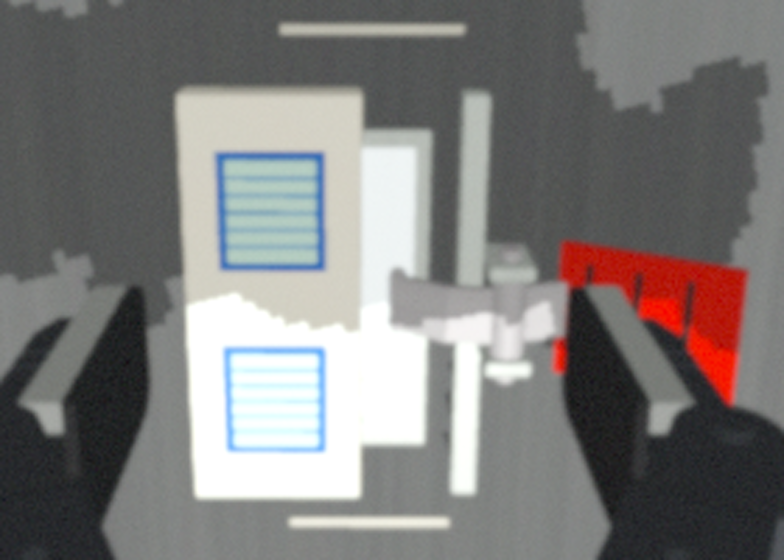

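>>> play_rows(
  targets="0 0 0.0012 0 0.55;0.004 0 0 0 0.55;0.004 0 0 0 0.55;0.002 0 0 0 0.55;0 0 0 0 0.55",
)

```text
time: 16.0
eef_pos: [0.5803, -0.133, 0.1011]
ee_rot: [[-0.0, 0.255, 0.967], [0.0, 0.967, -0.255], [-1.0, 0.0, -0.0]]
force: [-1.0, 0.2, 2.7]
opening: 0.0662
```

```bash
python3 tcp.py
```

```text
TCP imager [-1.3  0.2] z 0.1011 F imager [-1. -0.] 2.7 0.0662 t 16.0 [-5.e-04  2.e-04 -1.e+00]
```

>>> play_rows(
  targets="0.001 0 0 0 0.55;0.001 0 0 0 0.55;0 0 0 0 0.55",
)

```text
time: 16.3
eef_pos: [0.5803, -0.133, 0.0994]
ee_rot: [[-0.0, 0.255, 0.967], [0.0, 0.967, -0.255], [-1.0, -0.0, -0.0]]
force: [-1.0, -0.2, 4.0]
opening: 0.0662
```

```bash
python3 tcp.py
```

```text
TCP imager [-1.3  0.2] z 0.0994 F imager [-1.  -0.4] 4.0 0.0662 t 16.3 [-3.e-04  1.e-04 -1.e+00]
```

>>> play_rows(
  targets="0.001 0 0 0 0.55;0.001 0 0 0 0.55;0 0 0 0 0.55",
)

```text
time: 16.6
eef_pos: [0.58, -0.1329, 0.0974]
ee_rot: [[-0.001, 0.255, 0.967], [0.0, 0.967, -0.255], [-1.0, -0.0, -0.001]]
force: [-4.5, 0.5, 6.0]
opening: 0.0662
```

>>> play_rows(
  targets="0.001 0 0 0 0.55;0 0 0 0 0.55",
)

```text
time: 16.8
eef_pos: [0.5798, -0.1328, 0.0966]
ee_rot: [[-0.002, 0.255, 0.967], [0.0, 0.967, -0.255], [-1.0, -0.0, -0.002]]
force: [-4.3, 2.2, 7.4]
opening: 0.0663
```

```bash
python3 tcp.py;  python3 snap.py w12
python3 - <<'E'
import cv2
im=cv2.imread("pics/w12.png"); cv2.imwrite("pics/w12c.png",cv2.resize(im[150:350,190:470],None,fx=2.8,fy=2.8,interpolation=cv2.INTER_CUBIC))
E
```

```text
TCP imager [-1.8  0.2] z 0.0966 F imager [-4.7  1. ] 7.4 0.0663 t 16.8 [-1.5e-03  4.0e-04 -1.0e+00]
16.8 [ 0.5798 -0.1328  0.0966] [-4.25  2.2   7.42] 0.06626824138389394 -14.779636390595329
```

View pics/w12c.png

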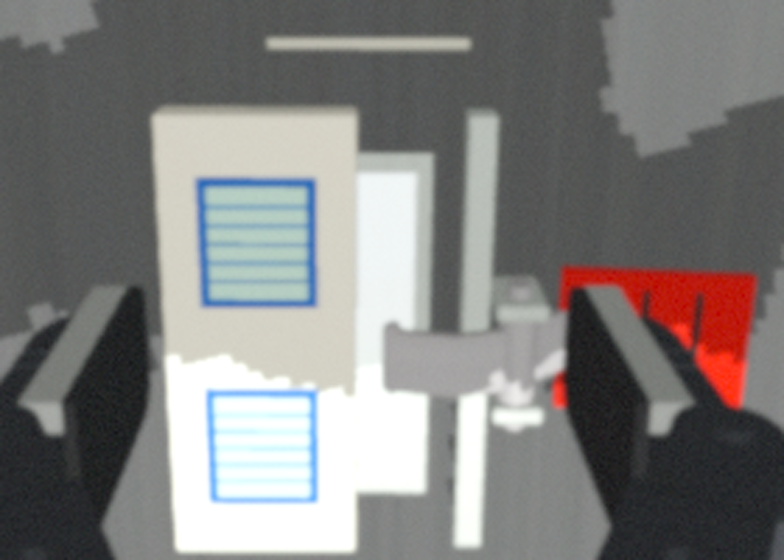

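>>> play_rows(
  targets="0.0005 0 0.001 0 0.55;0 0 0.001 0 0.55;0 0 0.002 0 0.55;0 0 0.002 0 0.55;0 0 0.002 0 0.55;0 0 0.002 0 0.55;0 0 0 0 0.55",
)

```text
time: 17.55
eef_pos: [0.5903, -0.1356, 0.096]
ee_rot: [[0.0, 0.255, 0.967], [-0.0, 0.967, -0.255], [-1.0, 0.0, 0.0]]
force: [-1.8, 0.8, 5.1]
opening: 0.0662
```

```bash
python3 tcp.py;  python3 snap.py w13
python3 - <<'E'
import cv2
im=cv2.imread("pics/w13.png"); cv2.imwrite("pics/w13c.png",cv2.resize(im[150:350,190:470],None,fx=2.8,fy=2.8,interpolation=cv2.INTER_CUBIC))
E
```

```text
TCP imager [9.1 0.2] z 0.096 F imager [-1.9  0.3] 5.1 0.0662 t 17.55 [ 3.e-04 -1.e-04 -1.e+00]
17.55 [ 0.5903 -0.1356  0.096 ] [-1.76  0.81  5.1 ] 0.06619973389503216 -14.783065093547556
```

View pics/w13c.png

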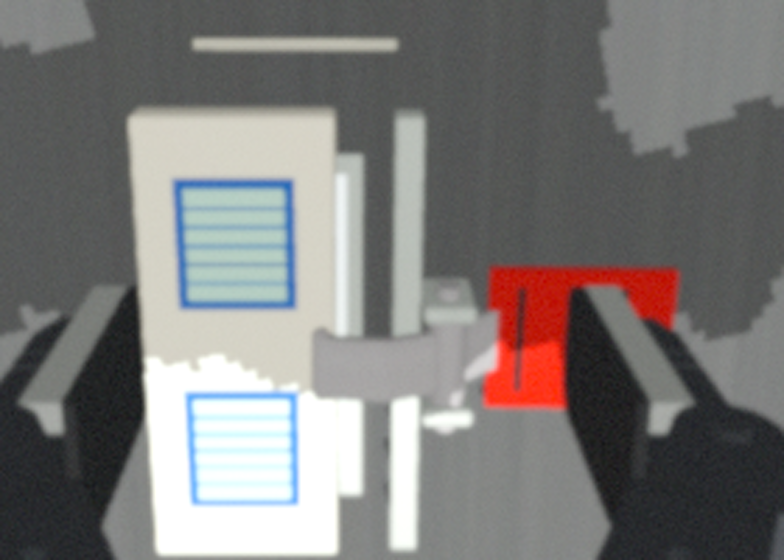

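>>> play_rows(
  targets="0 0 0.002 0 0.55;0 0 0.002 0 0.55;0 0 0.002 0 0.55;0 0 0.0015 0 0.55;0 0 0 0 0.55",
)

```text
time: 18.1
eef_pos: [0.5979, -0.1376, 0.0957]
ee_rot: [[0.001, 0.255, 0.967], [-0.0, 0.967, -0.255], [-1.0, 0.0, 0.001]]
force: [-1.1, 0.1, 2.9]
opening: 0.0662
```

```bash
python3 tcp.py
```

```text
TCP imager [16.9  0.2] z 0.0957 F imager [-1.1 -0.2] 2.9 0.0662 t 18.1 [ 7.e-04 -2.e-04 -1.e+00]
```

>>> play_rows(
  targets="0 0 0.001 0 0.55;0 0 0 0 0.55",
)

```text
time: 18.3
eef_pos: [0.5985, -0.1378, 0.0957]
ee_rot: [[0.0, 0.255, 0.967], [-0.0, 0.967, -0.255], [-1.0, -0.0, 0.0]]
force: [-2.3, -0.4, 3.3]
opening: 0.066
```

```bash
python3 tcp.py
```

```text
TCP imager [17.5  0.2] z 0.0957 F imager [-2.1 -1. ] 3.3 0.066 t 18.3 [ 1.e-04 -1.e-04 -1.e+00]
```

>>> play_rows(
  targets="0 0 0.001 0 0.55;0 0 0 0 0.55;0 0 0 0 0.55",
)

```text
time: 18.6
eef_pos: [0.5991, -0.1379, 0.0956]
ee_rot: [[-0.001, 0.255, 0.967], [0.0, 0.967, -0.255], [-1.0, 0.0, -0.001]]
force: [-2.7, 0.7, 2.9]
opening: 0.0661
```

```bash
python3 tcp.py;  python3 snap.py w14
python3 - <<'E'
import cv2
im=cv2.imread("pics/w14.png"); cv2.imwrite("pics/w14c.png",cv2.resize(im[150:350,190:470],None,fx=2.8,fy=2.8,interpolation=cv2.INTER_CUBIC))
E
```

```text
TCP imager [18.1  0.2] z 0.0956 F imager [-2.8  0. ] 2.9 0.0661 t 18.6 [-5.e-04  2.e-04 -1.e+00]
18.6 [ 0.5991 -0.1379  0.0956] [-2.68  0.72  2.93] 0.06605213623031425 -14.785460776771313
```

View pics/w14c.png

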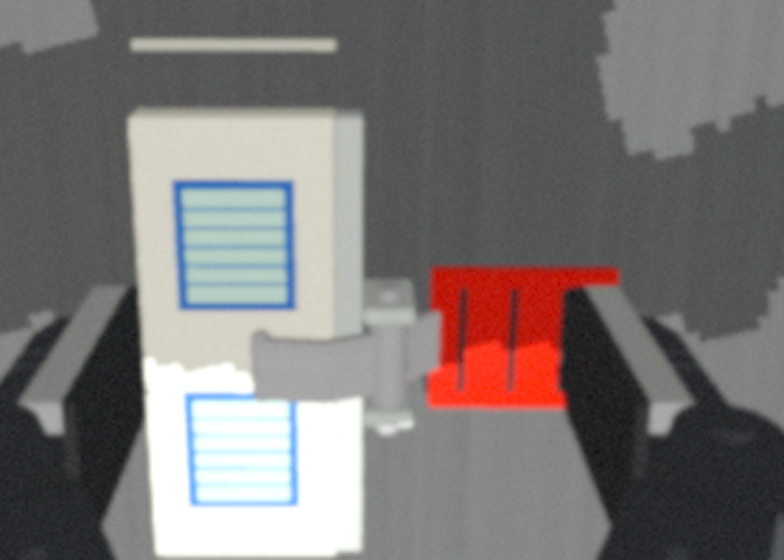

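>>> play_rows(
  targets="0 0 0.0008 0 0.55;0 0 0 0 0.55;0 0 0 0 0.55",
)

```text
time: 18.95
eef_pos: [0.5991, -0.1379, 0.0956]
ee_rot: [[-0.002, 0.255, 0.967], [0.001, 0.967, -0.255], [-1.0, 0.0, -0.002]]
force: [-4.4, 1.3, 4.9]
opening: 0.0664
```

```bash
python3 tcp.py
```

```text
TCP imager [18.2  0.2] z 0.0956 F imager [-4.6  0.1] 4.9 0.0664 t 18.95 [-2.3e-03  6.0e-04 -1.0e+00]
```

>>> play_rows(
  targets="0 0 0.0008 0 0.55;0 0 0 0 0.55;0 0 0 0 0.55",
)

```text
time: 19.25
eef_pos: [0.5991, -0.1379, 0.0955]
ee_rot: [[-0.004, 0.255, 0.967], [0.001, 0.967, -0.255], [-1.0, -0.0, -0.004]]
force: [-7.0, 1.2, 7.0]
opening: 0.0659
```

```bash
python3 tcp.py;  python3 snap.py w15
python3 - <<'E'
import cv2
im=cv2.imread("pics/w15.png"); cv2.imwrite("pics/w15c.png",cv2.resize(im[155:360,210:370],None,fx=4.8,fy=2.9,interpolation=cv2.INTER_CUBIC))
E
```

```text
TCP imager [18.2  0.2] z 0.0955 F imager [-7.  -0.7] 7.0 0.0659 t 19.25 [-0.0041  0.0011 -1.    ]
19.25 [ 0.5991 -0.1379  0.0955] [-6.96  1.15  7.01] 0.06594672513238417 -14.77684682278834
```

View pics/w15c.png

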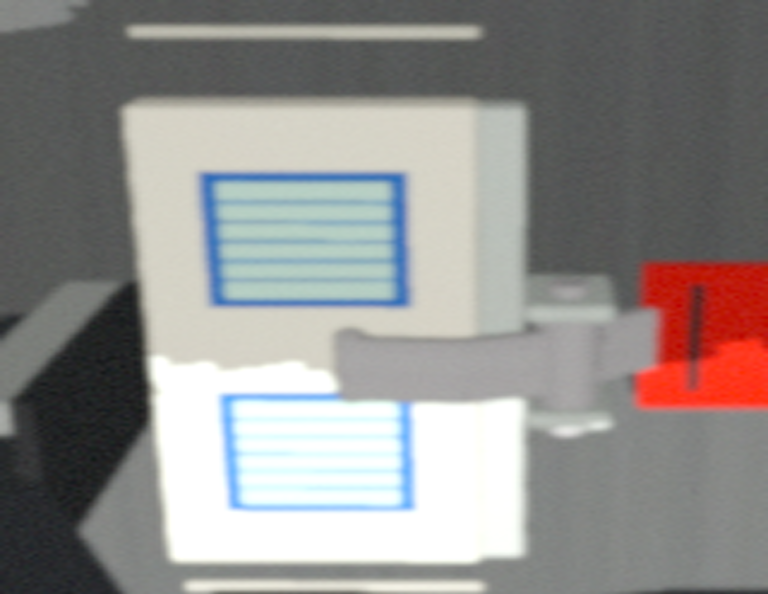

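>>> play_rows(
  targets="0 0 -0.002 0 0.55;0 0 -0.0015 0 0.55;0 0 -0.001 0 0.55;0 0 0 0 0.55;0 0 0 0 0.55",
)

```text
time: 19.8
eef_pos: [0.5976, -0.1376, 0.0963]
ee_rot: [[0.002, 0.255, 0.967], [-0.001, 0.967, -0.255], [-1.0, -0.0, 0.003]]
force: [1.8, -0.7, 3.2]
opening: 0.0661
```

```bash
python3 tcp.py;  python3 snap.py w16
python3 - <<'E'
import cv2
im=cv2.imread("pics/w16.png"); cv2.imwrite("pics/w16c.png",cv2.resize(im[155:360,210:370],None,fx=4.8,fy=2.9,interpolation=cv2.INTER_CUBIC))
E
```

```text
TCP imager [16.6  0.2] z 0.0963 F imager [ 1.9 -0.2] 3.2 0.0661 t 19.8 [ 2.4e-03 -8.0e-04 -1.0e+00]
19.8 [ 0.5976 -0.1376  0.0963] [ 1.8  -0.73  3.22] 0.06607833898762143 -14.782528981948472
```

View pics/w16c.png

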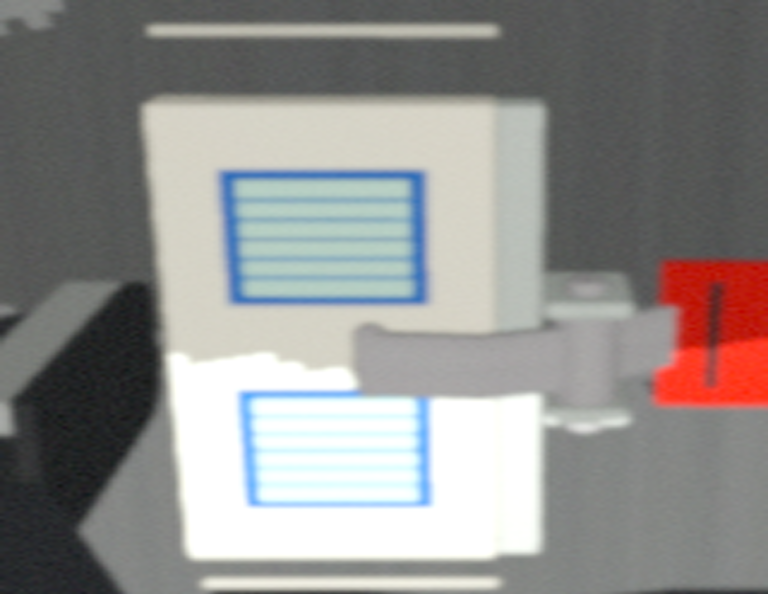

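>>> play_rows(
  targets="0 0 -0.001 0 0.55;0 0 -0.001 0 0.55;0 0 0 0 0.55;0 0 0 0 0.55",
)

```text
time: 20.25
eef_pos: [0.5946, -0.1368, 0.0959]
ee_rot: [[0.0, 0.255, 0.967], [-0.0, 0.967, -0.255], [-1.0, -0.0, 0.0]]
force: [1.4, 0.3, 3.4]
opening: 0.0663
```

```bash
python3 tcp.py;  python3 snap.py w17
python3 - <<'E'
import cv2
im=cv2.imread("pics/w17.png"); cv2.imwrite("pics/w17c.png",cv2.resize(im[155:360,210:370],None,fx=4.8,fy=2.9,interpolation=cv2.INTER_CUBIC))
E
```

```text
TCP imager [13.5  0.2] z 0.0959 F imager [1.3 0.7] 3.4 0.0663 t 20.25 [ 2.e-04 -1.e-04 -1.e+00]
20.25 [ 0.5946 -0.1368  0.0959] [1.4  0.31 3.39] 0.06628394206503521 -14.784687731230562
```

View pics/w17c.png

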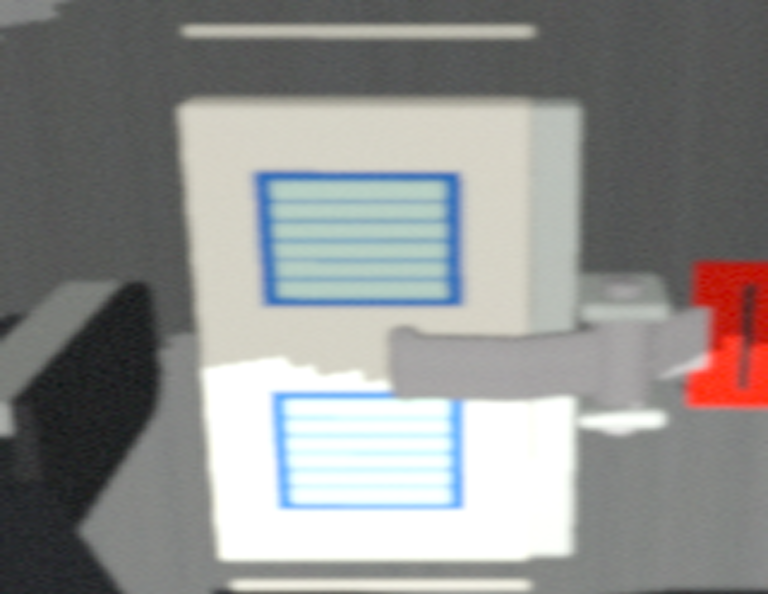

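>>> play_rows(
  targets="-0.001 0 0 0 0.55;-0.002 0 0 0 0.55;-0.002 0 0 0 0.55;-0.002 0 0 0 0.55;-0.003 0 0 0 0.55;-0.004 0 0 0 0.55;-0.005 0 0 0 0.55;-0.01 0 0 0 0.55;-0.02 0 0 0 0.55;-0.02 0 0 0 0.55;0 0 0 0 0.55;0 0 0 0 0.55",
)

```text
time: 21.5
eef_pos: [0.595, -0.1369, 0.1656]
ee_rot: [[0.002, 0.255, 0.967], [-0.0, 0.967, -0.255], [-1.0, -0.0, 0.002]]
force: [-0.9, 0.7, -0.9]
opening: 0.0665
```

```bash
python3 tcp.py;  python3 snap.py w18
python3 - <<'E'
import cv2
from rig import cams
im=cv2.imread("pics/w18.png"); cv2.imwrite("pics/w18c.png",cv2.resize(im[120:310,190:430],None,fx=3.2,fy=3.1,interpolation=cv2.INTER_CUBIC))
E
```

```text
TCP imager [13.9  0.2] z 0.1656 F imager [-1.1  0.4] -0.9 0.0665 t 21.5 [ 1.6e-03 -5.0e-04 -1.0e+00]
21.5 [ 0.595  -0.1369  0.1656] [-0.93  0.67 -0.87] 0.06648967648058852 -14.785135878584466
```

View pics/w18c.png

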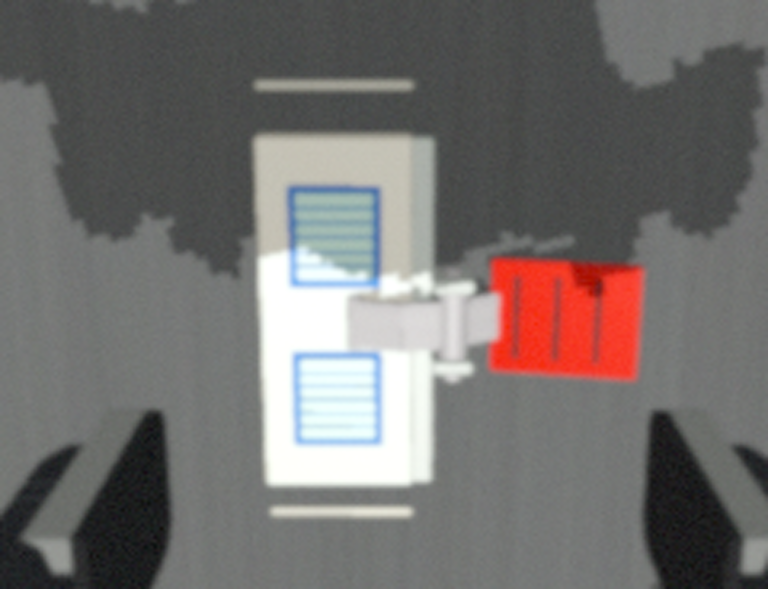

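Run:
```python
from h import *
import pickle
cw=cams.camera_info("wrist"); o,_=pickle.load(open("pics/w18.pkl","rb"))
f=lambda L,z: (onplane(cw,np.array(L,float)/[3.2,3.1]+[190,120]-0.35,z,o)-o["eef_pos"])@o["ee_rot"]*1000
L=f([(254,85),(413,85),(270,511),(412,511)],.1); Wt=L.mean(0)
S=f([(254,135),(412,136),(412,486),(266,486)],.106); print("slide y,x",(S.mean(0)-Wt)[1:].round(1)); print((S-Wt)[:,1:].round(1))
a=lambda v:np.degrees(np.arctan2(v[2],v[1])); print("yaw near/far",a(S[0]-S[3]),a(S[1]-S[2]),"lines",a(L[0]+L[1]-L[2]-L[3]))
K=f([(435,137),(432,483)],.105); print("ledge far top",(K-Wt)[:,1:].round(1),a(K[0]-K[1]))
H=f([(492,258),(490,371)],.104)-Wt,f([(643,266),(638,381)],.109)-Wt; print(H[0].round(1),H[1].round(1))
```

```text
slide y,x [0.1 0.1]
[[ 37.7 -14.6]
 [ 37.6  15. ]
 [-37.4  15.1]
 [-37.4 -15. ]]
yaw near/far 0.2858734278998853 -0.12077004036285754 lines 0.03550634918401805
ledge far top [[ 37.2  19.3]
 [-37.2  19.3]] 0.023855305084836635
[[ -4.   12.5  30.7]
 [ -3.9 -11.9  30.8]] [[ -8.9  12.3  59.2]
 [ -8.9 -12.1  59.7]]
```

>>> play_rows(
  targets="-0.04 0 0 0 0.55;-0.04 0 0 0 0.55;0 0 -0.04 0 0.55;0 0 -0.05 0 0.55;0 0 -0.05 0 0.55;0 0 0 0 0.55;0 0 0 0 0.55;0 0 0 0 0.55",
)

```text
time: 22.35
eef_pos: [0.4602, -0.1013, 0.2449]
ee_rot: [[0.001, 0.255, 0.967], [-0.0, 0.967, -0.255], [-1.0, -0.0, 0.001]]
force: [-0.1, -0.6, 1.0]
opening: 0.0659
```

```bash
python3 - <<'E'
import cv2
from rig import cams
im,_=cams.get_image("top"); cv2.imwrite("pics/topend.png",cv2.resize(im[115:300,290:530],None,fx=3.2,fy=3.2,interpolation=cv2.INTER_CUBIC))
im,_=cams.get_image("scene"); cv2.imwrite("pics/sceneend.png",cv2.resize(im[165:300,140:350],None,fx=3.7,fy=3.7,interpolation=cv2.INTER_CUBIC))
E
python3 tcp.py
```

```text
TCP imager [-1.249e+02  1.000e-01] z 0.2451 F imager [0.8 1. ] -0.2 0.0665 t 22.45 [ 1.1e-03 -4.0e-04 -1.0e+00]
```

View pics/topend.png

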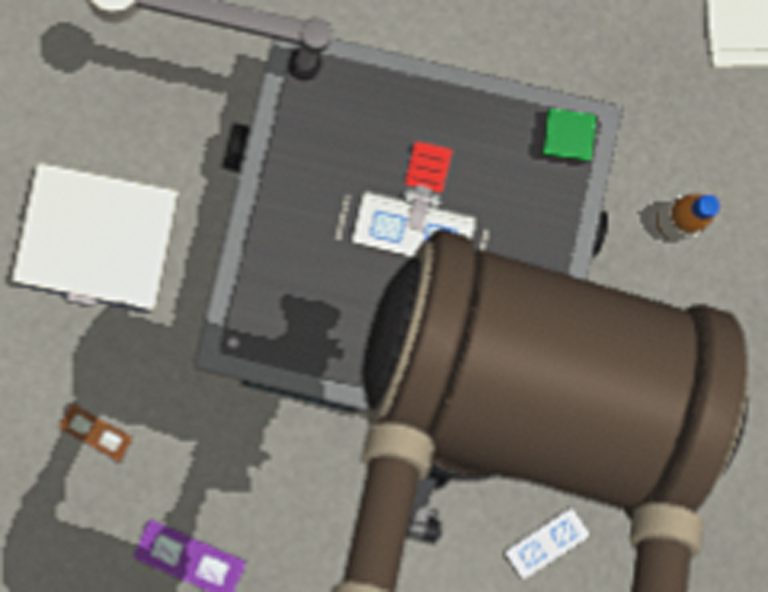

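View pics/sceneend.png

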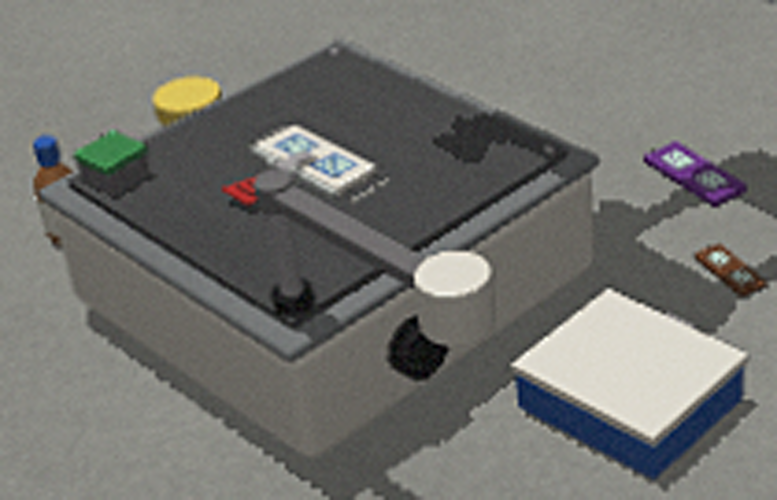

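The slide measures (0.1, 0.1) mm from its seated place and is square within 0.3°. The toe is on it, the arm is clear, and the other things stand where they did. I'm handing the job in.

```bash
python3 -c "
from rig import robot
print(robot.job_done())"
```

```text
the job is handed in; nothing more can be done
None
```

The white slide is seated under the clip's toe, and I handed the job in at about 22.5 s; no verdict was reported.

**What I did:** I straddled the slide's ends with the open fingers and pushed it sideways about 16 mm, squaring it. I then pushed its near edge with two spread fingertips until it stopped just short of the toe. After turning the hand, I pressed the heel down with one finger. With the other I pushed the slide home, until it stalled against the ledge at about 7 N. I backed the pushing finger off with the heel still down, then let the heel up and moved clear.

**Last checks:**
- **Position:** the final wrist view put the slide 0.1 mm from its seated place in x and in y. It read square within 0.3°, with its far edge at the ledge and its ends about 9 mm inside both white lines.
- **Clamp:** the toe lies on the slide and the heel stands partly raised, as it should when clamped. I could only judge this from the pictures, since no clip angle was available to read.
- **Surroundings:** in the final top and scene pictures the other things stood where they had been, though the arm hid the jar in the top view. The force reading was back to noise.

**Disagreement:** the top and wrist cameras differed by 1–2 mm, and their combined height estimate was off by up to 18 mm. I used two wrist views and light fingertip touches on the stage instead, and those agreed with each other.

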